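# Lock the measuring pallet with its quarter-turn T-bolt

## Task

Lock the measuring pallet to its base: lift the T-bolt out of the grey holder, pass its head down through the slot in the pallet until the collar sits flat in the recess, and turn it a quarter turn clockwise (seen from above) to its stop. Then slide the red forked keeper fully home over the bolt's handle, and leave the ring gauge, the stylus case and the V-block where they are.

Things in the scene. Friction and masses are not known exactly. Their poses are not given: they have to be found in the camera images.
- bolt_grip (a point): Loose upright T-bolt, 67 mm tall, 0.22 kg; point on its axis, mid-height of the black handle bar: 50 mm (x) by 16 (y) by 26 tall, a yellow dash on each half of its top. Below the bar a neck 16 mm thick, 15 tall, then the collar, 44 mm wide, 8 thick, its underside 36 mm below this point. z up; a half turn changes nothing. At the start its collar lies on the grey holder's top, head in the pocket.
- bolt_head (a point): Centre of the lowest face of the T-bolt's head, on its axis 54 mm below bolt_grip. The head is 34 mm long (x, parallel to the bar) by 10 mm (y) by 8 mm tall, on a shank 9 mm thick and 10 mm long below the collar. Axes as those of bolt_grip.
- holder: Fixed grey block, 72 x 72 x 40 mm, with a round pocket 38 mm wide and 28 mm deep in its top; the bolt has 1 to 2 mm of play in it and comes clear when lifted 20 mm. Origin: centre of its underside, on the worktop.
- seat (a point): Centre of the floor of the round recess (49 mm wide, 6 deep) in the fixed aluminium pallet, 34 mm above the worktop; pallet 94 mm (x) by 245 (y, -108 to +138 from here), its top 6 mm above here. x: along the slot; y: towards the keeper, the locked line; z up. Red dots beside the recess mark the slot line, green dots the locked line. Bolt seated: bolt_grip is 36 mm above here.
- slot (a point): Centre of the lower mouth of the slot, 8 mm below seat, same axes: slot 40 mm (x) by 15 mm (y), hollow of 20 mm below. Once the collar is seated the head is 2 mm below the plate and turns freely; pins stop it about 93 degrees clockwise from above. The other way it is blocked after some 30 degrees.
- bush_top (a point): Top centre of a bronze bush, 40 mm wide, fixed on the pallet: 74 mm from seat along -y, 42 mm above seat. The part to be measured; not handled.
- keeper (a joint): Travel of the forked keeper in m, along -y of seat: 0 back, 0.052 fully home (hard stop). Starts near 0, about 2 N of friction. Its two tines (24 mm apart inside, wider at the tips, 23 to 32 mm above seat) pass either side of the handle bar; their tips are 50 mm from seat's centre at 0. If the bar is not on the locked line the tines strike it at about 0.042.
- keeper_tab (a point): Middle of the keeper's upright red tab, 30 mm (x) by 10 mm (y) by 30 mm tall, its top 15 mm above this point; the keeper's body below begins 14 mm beneath this point. To be pushed, or pinched from above across the 10 mm. Axes as those of seat; at y = 122 mm of seat with the keeper back, 70 mm when home.
- ring_gauge: Loose steel ring gauge, 62 mm wide and 22 mm tall, knurled; a bystander. Origin: centre of its underside.
- stylus_case: Loose black stylus case, 58 x 92 x 19 mm, shut; a bystander. Origin: centre of its underside.
- v_block: Loose steel V-block, 48 x 45 x 38 mm; a bystander. Origin: centre of its underside.
Not all that is in view belongs to the job. What is shaped like the part that bears bolt_grip but blue, pink or purple is not meant.

How it is judged:
On the way, in this order (a step that is already met when the one before it is completed fails the run):
1. the T-bolt's collar sits in the recess with the head along the slot, below it (z of bolt_grip in the frame of seat below 0.039 m and horizontal distance between bolt_grip and seat below 0.005 m and angle between the x axis of bolt_grip and the x axis of seat, either way round below 0.45 rad), for 0.1 s.
2. the seated T-bolt is turned a quarter turn (z of bolt_grip in the frame of seat below 0.039 m and horizontal distance between bolt_grip and seat below 0.005 m and angle between the x axis of bolt_grip and the y axis of seat, either way round below 0.25 rad), for 0.1 s.
At the end, for the whole second after the job is handed in: The T-bolt stands upright with its collar on the floor of the recess (within 2 mm in height, 4 mm sideways), its bar along the locked line within 0.25 rad, and the keeper is within 5 mm of fully home; the ring gauge, the stylus case and the V-block lie within 25 mm of where they were (z of bolt_grip in the frame of seat between 0.033 and 0.038 m and horizontal distance between bolt_grip and seat below 0.004 m and angle between bolt_grip's own z axis and vertical below 0.06 rad and angle between the x axis of bolt_grip and the y axis of seat, either way round below 0.25 rad and value of joint keeper above 0.047 m); the robot touches nothing.
It fails at once if the ring gauge, the stylus case or the V-block is pushed more than 25 mm away (distance of any of ring_gauge, stylus_case, v_block from where it was at the start of the episode above 0.025 m).
It also fails if it takes over 58 s, if anything falls off the work surface, if the arm or the gripper's body presses on something with over 40 N, if the wrist force passes 120 N, or if a joint passes its speed limit or range.

## Robot

A 6-joint arm with a two-finger parallel gripper is mounted at the origin on a cart in front of the work surface, level with it; the furniture and walls round the work are solid. World frame = base frame: x ahead of the robot, y to its left, z up, the work surface at z = 0. Lengths are in m, angles in rad, forces in N, time in s.
With the tool pointing down it reaches from about 0.4 to 0.825 m from the base axis. Payload 7 kg.
Tool frame: the origin (TCP) lies at the very end of the fingers, on their centre line; the grasp point (between the pads) lies 19 mm behind it (grip_depth is the distance from the TCP to the grasp point, in m); z points along the fingers, y is the direction in which the jaws open and shut (so a half turn about z gives the same grasp; the last joint's range is limited). The gripper opens to 88 mm and grips with 3 to 60 N. Pads are 19 mm wide; open, the fingers measure 130 mm over their backs; the gripper's body (78 mm by 193 mm) begins 47 mm behind the grasp point.
Start: joints at [-0.982, 0.359, 0.012, 0, -1.224, -0.288], TCP at [0.2, -0.645, 0.227] pointing down, gripper open.
Joint ranges: [-3.07, 3.07], [-1.43, 2.12], [-1.02, 1.25], [-3.03, 1.67], [-3.05, -0], [-3.03, 3.03]. Speed limits (rad/s): [2.39, 2.39, 3.01, 3.14, 3.14, 3.14].

## Interface

Orientations are given as [roll, pitch, yaw] about the fixed x, y, z axes, in that order (R = Rz(yaw) Ry(pitch) Rx(roll)).
In Python, from station import get_state, grab_frame, get_calibration, job_done, grip_depth gives the robot as it stands. The module is installed in compiled form; this text tells all that it offers.
- The arm moves only by the shell command python3 -m crank 'ROWS' [FORCE]. ROWS is JSON, a list of rows, each an object with "turn": the turn, a rotation vector about the tool's x, y, z each as a share of 2 pi rad, from -1 to 1, a list of three; "slide": the shift along the tool's x, y, z each as a share of 0.5 m, from -1 to 1, a list of three; "fingers": the opening, from -1 (shut) to 1 (fully open). A call has 1 to 5 rows; each row is the pose to reach, as a shift and turn from the pose commanded when the call began, along the tool's axes at that moment, turning the shorter way round; what a row does not reach only later rows make up. A row lasts 1/12 s, in which the tool goes at most 41.7 mm and 7.16 degrees, less where a joint would pass 70% of its speed; a pose out of reach is approached as far as the arm can. A call with a number of a shift or a turn outside -1 to 1 is refused whole. A call with a gripper value outside its range is refused whole. The fingers move at their own pace and stop on an object; FORCE is the grip in N (left out, the last holds). Time passes only in rows, so rows that repeat a pose let the fingers close. It gives the time, the measured TCP pose, the force and the opening at its end, in the units of the state.
- get_state(): the state, without advancing time (a new reading comes with each control period).
- grab_frame(name): name is "scene" or "top" or "wrist"; returns the picture (480x640x3 uint8, red, green, blue); there is no depth.
- get_calibration(name): a dict with "K" (3x3 intrinsics, pixels), "dist" ([k1, k2, p1, p2, k3] as OpenCV has them; the pictures are not rectified), "pose" (4x4, takes a point from camera to world coordinates). Camera axes: x right, y up, looking along -z (the intrinsics and any distortion apply to the point x, -y, -z); pixel columns grow to the right and rows downward; lengths in m; the calibration is good to about 2 mm. A picture is of the moment at which its call begins: read the wrist's pose just before it. get_calibration takes no time and is no camera call; for the wrist camera it gives the pose at the moment of the call.
- job_done(): hands the job in, once; it reports no verdict.
The state is a dict: "t": time; "q": joint angles; "qd": joint speeds; "joint_efforts": joint torques, N m; "eef_pos": TCP position; "ee_rot": TCP orientation; "force": force on the tool from outside, world axes, zero at the start; "moment": the same for the moment, N m; "width": finger opening in m.
Only numpy, scipy, OpenCV 4.12 (cv2) and the standard library are available. Lean on these libraries where they do the work, as an engineer would, in place of code of your own. Each camera call takes 0.05 s, during which the arm holds its last target.

## Working session

There is one attempt and no reset: what is moved stays moved. The work goes in short steps, Python scripts to look and compute and a shell command to move; the robot and the scene stay as the last step left them, time stands still between calls to the robot, and variables do not carry over. Pictures are saved under pics/ and viewed, and the job is handed in when it is done.

```bash
mkdir -p pics
python3 - <<'E'
from station import *
import cv2
print(get_state(), grip_depth if not callable(grip_depth) else grip_depth())
for n in ["scene","top","wrist"]:
    c=get_calibration(n); print(n,c)
    cv2.imwrite(f"pics/{n}0.png",cv2.cvtColor(grab_frame(n),cv2.COLOR_RGB2BGR))
E
```

```text
{'t': 0.0, 'q': array([-9.81879610e-01,  3.59445595e-01,  1.10279443e-02, -3.64928135e-04,
       -1.22408394e+00, -2.88090956e-01]), 'qd': array([-0.0009526 , -0.00115601, -0.0004806 , -0.00078248,  0.0010501 ,
       -0.00133719]), 'joint_efforts': array([ 7.56708178e-04, -5.82724249e+01,  2.93054527e+01,  6.99665576e+00,
        7.05490995e-03, -1.89223783e-04]), 'eef_pos': array([ 0.19982967, -0.64421709,  0.2255686 ]), 'ee_rot': array([ 3.13986019e+00, -1.55645140e-04, -2.84089106e+00]), 'force': array([0.85235689, 0.45217729, 0.42597298]), 'moment': array([-0.02922381,  0.02782012,  0.0406113 ]), 'width': 0.08734470831641901} 0.0188
scene {'K': array([[466.93428781,   0.        , 322.85618988],
       [  0.        , 466.93428781, 243.70451184],
       [  0.        ,   0.        ,   1.        ]]), 'dist': array([0.03792103, 0.        , 0.        , 0.        , 0.        ]), 'pose': array([[ 0.63254951,  0.32035591, -0.70516184, -0.31389683],
       [-0.77451043,  0.26613987, -0.57384942, -0.66676096],
       [ 0.00383563,  0.90914337,  0.41646563,  0.54285047],
       [ 0.       
[... 439 characters left out ...]
-02,
        -3.66237468e-02],
       [-1.91484185e-02,  1.44242495e-01,  9.89357085e-01,
         1.64339507e+00],
       [ 0.00000000e+00,  0.00000000e+00,  0.00000000e+00,
         1.00000000e+00]])}
wrist {'K': array([[400.25855564,   0.        , 319.98316195],
       [  0.        , 400.25855564, 234.02041457],
       [  0.        ,   0.        ,   1.        ]]), 'dist': array([-0.0167992,  0.       ,  0.       ,  0.       ,  0.       ]), 'pose': array([[-0.29526342, -0.92561185, -0.2367746 ,  0.13646041],
       [ 0.95541496, -0.2857075 , -0.07452165, -0.66276779],
       [ 0.00132985, -0.24822151,  0.96870239,  0.38491474],
       [ 0.        ,  0.        ,  0.        ,  1.        ]])}
```

View pics/top0.png

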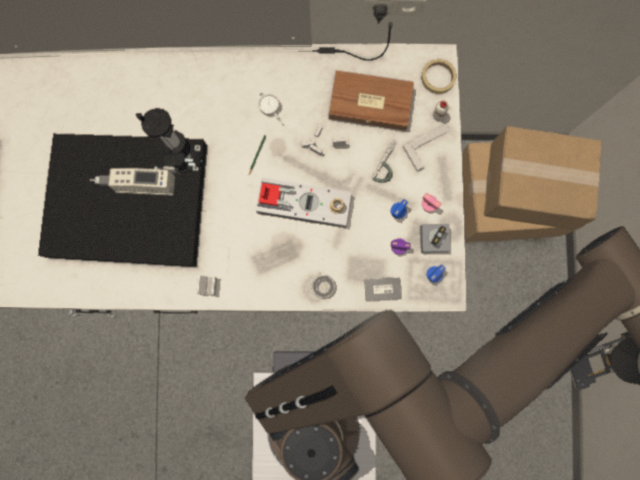

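View pics/scene0.png

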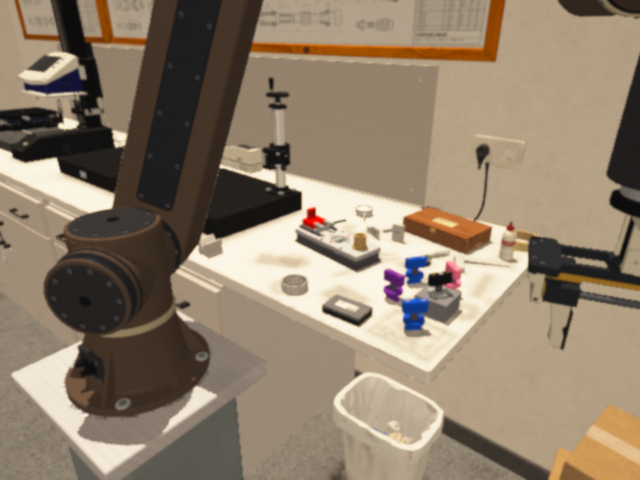

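View pics/wrist0.png

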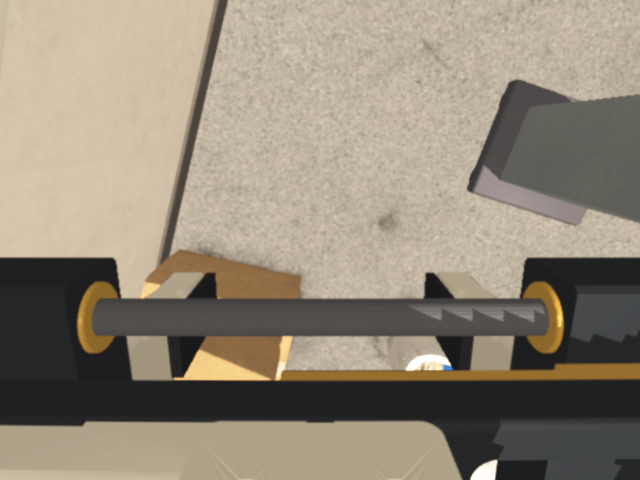

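Top view: the grey holder with the black T-bolt is at (436,237). The blue (400,208), (436,273), pink (431,203) and purple (400,247) T-shapes are decoys, since only the black one has the yellow dashes and stands in the holder. The pallet runs (258–350,205), with the red keeper at (270,195) and the bush at (338,206). Next I'll confirm these in enlarged crops.

```bash
cat > h.py <<'E'
from station import *
import cv2, numpy as np
from scipy.spatial.transform import Rotation as R
F=np.diag([1,-1,-1.])
def save(im,n): cv2.imwrite(f"pics/{n}.png",cv2.cvtColor(im,cv2.COLOR_RGB2BGR))
def crop(im,u0,v0,u1,v1,s,n): save(cv2.resize(im[v0:v1,u0:u1],None,fx=s,fy=s,interpolation=cv2.INTER_CUBIC),n)
def ray(c,uv):
    p=cv2.undistortPoints(np.array([[uv]],float),c["K"],c["dist"])[0,0]
    d=c["pose"][:3,:3]@(F@np.array([p[0],p[1],1.])); return c["pose"][:3,3],d
def onz(c,uv,z):
    o,d=ray(c,uv); return o+d*(z-o[2])/d[2]
def proj(c,P):
    P=np.atleast_2d(P); T=np.linalg.inv(c["pose"]); q=(P@T[:3,:3].T+T[:3,3])@F
    return cv2.projectPoints(q,np.zeros(3),np.zeros(3),c["K"],c["dist"])[0][:,0]
def tool():
    s=get_state(); return np.array(s["eef_pos"]),R.from_euler("xyz",s["ee_rot"]),s
def togo(xyz,yaw):
    """slide/turn (shares) to reach TCP xyz pointing down with tool-y axis direction yaw (mod pi)"""
    p,r,s=tool(); best=None
    for k in range(2):
        t=R.from_euler("xyz",[np.pi,0,yaw+k*np.pi-np.pi/2]) 
        # tool y = Rz(y')*(0,-1,0)
        rv=(r.inv()*t).as_rotvec()
        if best is None or np.linalg.norm(rv)<np.linalg.norm(best): best=rv
    sl=r.inv().apply(np.array(xyz)-p)
    print("slide",np.round(sl/0.5,4),"turn",np.round(best/2/np.pi,4),"dist",np.linalg.norm(xyz-p).round(4),"deg",np.degrees(np.linalg.norm(best)).round(2))
E
python3 - <<'E'
from h import *
im=grab_frame("top")
crop(im,380,180,480,300,5,"t1"); crop(im,240,165,370,245,6,"t2")
im=grab_frame("scene"); crop(im,370,240,480,340,6,"s1")
c=get_calibration("top")
for n,uv,z in [("bolt",(437,236),.08),("holder",(436,238),.04),("seat",(309,202),.04),("bush",(338,205),.076),("tab",(270,190),.07),("ring",(322,287),.02),("case",(383,289),.02),("v",(208,286),.03)]: print(n,onz(c,uv,z).round(4))
E
```

```text
bolt [ 0.4962 -0.314   0.08  ]
holder [ 0.4966 -0.3183  0.04  ]
seat [0.5917 0.0125 0.04  ]
bush [ 0.5768 -0.0629  0.076 ]
tab [0.6175 0.1126 0.07  ]
ring [ 0.3705 -0.0218  0.02  ]
case [ 0.3655 -0.1804  0.02  ]
v [0.3714 0.2751 0.03  ]
```

View pics/t1.png

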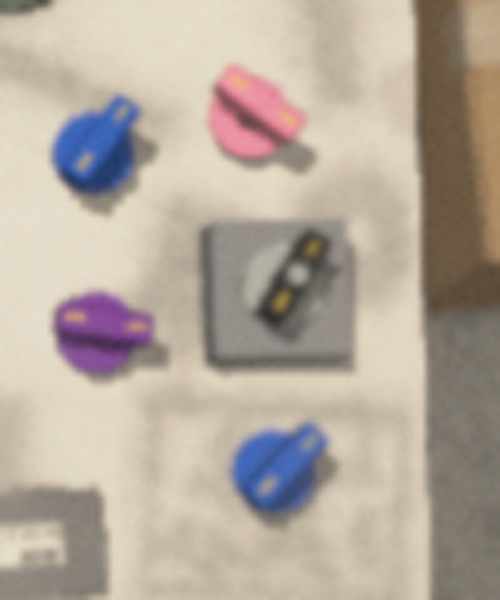

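View pics/t2.png

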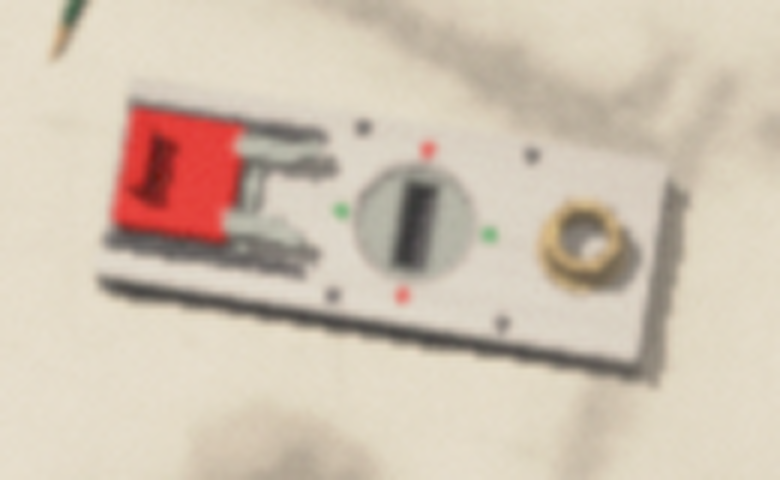

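View pics/s1.png

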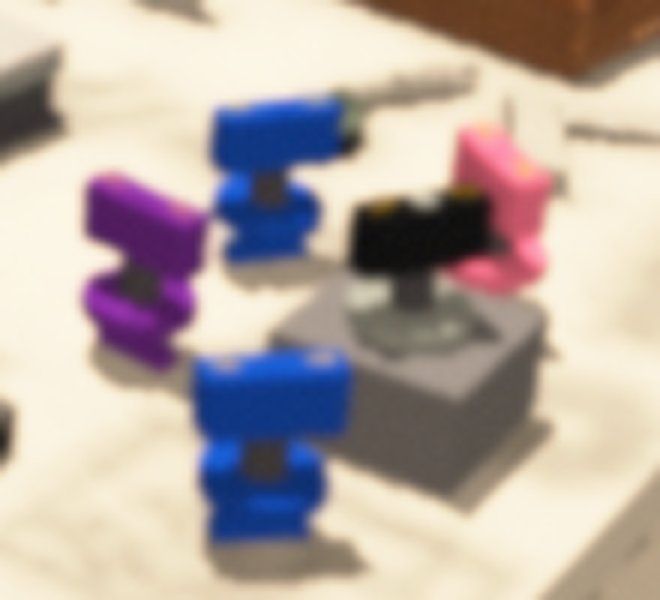

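```bash
cat >> h.py <<'E'
def cp(x,y,s,u0,v0): return ((x+.5)/s-.5+u0,(y+.5)/s-.5+v0)
E
python3 - <<'E'
from h import *
c=get_calibration("top")
a,b=[onz(c,cp(*p,5,380,180),.089) for p in [(315,245),(280,303)]]
m=(a+b)/2; d=a-b; yb=np.arctan2(d[1],d[0]); print("bolt",m,np.degrees(yb),np.linalg.norm(d))
r1,r2,g1,g2=[onz(c,cp(*p,6,240,165),.04) for p in [(428,150),(402,295),(341,210),(490,235)]]
print("red mid",(r1+r2)/2,np.degrees(np.arctan2(*(r1-r2)[1::-1])),"green mid",(g1+g2)/2,np.degrees(np.arctan2(*(g1-g2)[1::-1])))
togo([m[0],m[1],0.227],yb+np.pi/2)
w=get_calibration("wrist"); p,r,s=tool()
print(r.inv().apply(w["pose"][:3,3]-p), proj(w,[p, p-[0,0,.06],p-[0,0,.1],p-[0,0,.15]]))
E
```

```text
bolt [ 0.49902925 -0.31781002  0.089     ] -32.073732755713785 0.03491145982267738
red mid [0.59272115 0.01312048 0.04      ] -9.714114006008613 green mid [0.59262882 0.01295079 0.04      ] 80.2691740333309
slide [-0.7649  0.4468 -0.0015] turn [ 1.00e-04 -1.00e-04  1.37e-01] dist 0.4429 deg 49.31
[ 0.06605454  0.00137577 -0.15918887] [[316.963847   291.36074335]
 [317.66550045 250.73771951]
 [317.9642088  233.45600011]
 [318.23466023 217.81541981]]
```

```bash
G='{"turn":[0,0,0.137],"slide":[-0.765,0.447,-0.0015],"fingers":0}'; :; python3 -m crank '[{"turn":[0,0,0.137],"slide":[-0.765,0.447,0],"fingers":0},{"turn":[0,0,0.137],"slide":[-0.765,0.447,0],"fingers":0},{"turn":[0,0,0.137],"slide":[-0.765,0.447,0],"fingers":0},{"turn":[0,0,0.137],"slide":[-0.765,0.447,0],"fingers":0},{"turn":[0,0,0.137],"slide":[-0.765,0.447,0],"fingers":0}]' 30
python3 -c "
from h import *
togo([.499,-.318,.215],np.radians(57.9))
print(get_state()['q'])"
```

```text
t: 0.67
eef_pos: [0.3342, -0.4979, 0.2266]
ee_rot: [3.142, 0.0, 2.845]
force: [0.9, -0.8, -0.2]
width: 0.0601
slide [-0.2099  0.4405  0.0232] turn [0.     0.     0.0419] dist 0.2442 deg 15.1
[-6.54090926e-01  2.35813013e-01 -1.60865093e-01 -3.26185866e-05
 -1.17405530e+00 -1.21347861e+00]
```

Joint 6 would run out of range during the quarter turn this way round, so I'll use the opposite half-turn grasp (about −165°).

```bash
python3 -m crank '[{"turn":[0,0,-0.458],"slide":[-0.21,0.44,0.023],"fingers":0},{"turn":[0,0,-0.458],"slide":[-0.21,0.44,0.023],"fingers":0},{"turn":[0,0,-0.458],"slide":[-0.21,0.44,0.023],"fingers":0},{"turn":[0,0,-0.458],"slide":[-0.21,0.44,0.023],"fingers":0},{"turn":[0,0,-0.458],"slide":[-0.21,0.44,0.023],"fingers":0}]' 30
cat >> h.py <<'E'
def togo2(xyz,yaw,sgn=None):
    """yaw = direction of tool y axis, exact"""
    p,r,s=tool(); t=R.from_euler("xyz",[np.pi,0,yaw+np.pi/2])
    rv=(r.inv()*t).as_rotvec(); sl=r.inv().apply(np.array(xyz)-p)
    print("slide",np.round(sl/0.5,4),"turn",np.round(rv/2/np.pi,4),"mm",(np.linalg.norm(xyz-p)*1e3).round(1),"deg",np.degrees(np.linalg.norm(rv)).round(2),"yaxis",np.degrees(np.arctan2(*r.apply([0,1,0])[1::-1])).round(2))
E
python3 -c "
from h import *
togo2([.499,-.318,.215],np.radians(57.9));togo2([.499,-.318,.215],np.radians(57.9-180))
print(get_state()['q'])"
```

```text
t: 1.08
eef_pos: [0.4741, -0.3434, 0.217]
ee_rot: [-3.141, 0.0, -2.801]
force: [1.0, -0.4, -0.0]
width: 0.0441
slide [-0.0638  0.0312  0.004 ] turn [-0.000e+00  1.000e-04  1.434e-01] mm 35.6 deg 51.62 yaxis 109.52
slide [-0.0638  0.0312  0.004 ] turn [-1.000e-04 -0.000e+00 -3.566e-01] mm 35.6 deg 128.38 yaxis 109.52
[-2.92955223e-01  2.18609560e-01 -2.06195482e-01  1.76270077e-05
 -1.14545580e+00 -9.37230929e-01]
```

```bash
python3 -m crank '[{"turn":[0,0,-0.357],"slide":[-0.064,0.031,0.004],"fingers":0},{"turn":[0,0,-0.357],"slide":[-0.064,0.031,0.004],"fingers":0},{"turn":[0,0,-0.357],"slide":[-0.064,0.031,0.004],"fingers":0},{"turn":[0,0,-0.357],"slide":[-0.064,0.031,0.004],"fingers":0},{"turn":[0,0,-0.357],"slide":[-0.064,0.031,0.004],"fingers":0}]' 30
python3 -m crank '[{"turn":[0,0,-0.257],"slide":[0,0,0],"fingers":0},{"turn":[0,0,-0.257],"slide":[0,0,0],"fingers":0},{"turn":[0,0,-0.257],"slide":[0,0,0],"fingers":0},{"turn":[0,0,-0.257],"slide":[0,0,0],"fingers":0},{"turn":[0,0,-0.257],"slide":[0,0,0],"fingers":0}]' 30
python3 -m crank '[{"turn":[0,0,-0.157],"slide":[0,0,0],"fingers":0},{"turn":[0,0,-0.157],"slide":[0,0,0],"fingers":0},{"turn":[0,0,-0.157],"slide":[0,0,0],"fingers":0},{"turn":[0,0,-0.157],"slide":[0,0,0],"fingers":0},{"turn":[0,0,-0.157],"slide":[0,0,0],"fingers":0}]' 30
python3 -m crank '[{"turn":[0,0,-0.057],"slide":[0,0,0],"fingers":0},{"turn":[0,0,-0.057],"slide":[0,0,0],"fingers":0},{"turn":[0,0,-0.057],"slide":[0,0,0],"fingers":0}]' 30
python3 -c "
from h import *
togo2([.499,-.318,.215],np.radians(57.9-180))
print(get_state()['q'])
c=get_calibration('wrist')
im=grab_frame('wrist'); save(im,'w1')
print(proj(c,[.499,-.318,.089]))
np.save('c1.npy',c,allow_pickle=True)"
```

```text
t: 1.5
eef_pos: [0.4984, -0.3195, 0.2146]
ee_rot: [3.141, -0.0, -2.175]
force: [0.3, 0.1, 0.1]
width: 0.0439
t: 1.92
eef_pos: [0.4982, -0.3199, 0.2147]
ee_rot: [3.141, 0.0, -1.551]
force: [-0.6, 0.4, -0.5]
width: 0.0441
t: 2.33
eef_pos: [0.4981, -0.3199, 0.2147]
ee_rot: [3.142, 0.0, -0.926]
force: [-0.1, -0.3, 0.8]
width: 0.044
t: 2.58
eef_pos: [0.4981, -0.3199, 0.2147]
ee_rot: [-3.142, 0.0, -0.568]
force: [-0.1, -0.0, 0.1]
width: 0.0437
slide [-0.0006 -0.0042 -0.0006] turn [-0.      0.     -0.0012] mm 2.1 deg 0.43 yaxis -122.53
[-2.41054936e-01  2.31464605e-01 -1.94572557e-01 -1.30940532e-04
 -1.14488416e+00  1.24418715e+00]
[[318.86290718 224.83323695]]
```

View pics/w1.png

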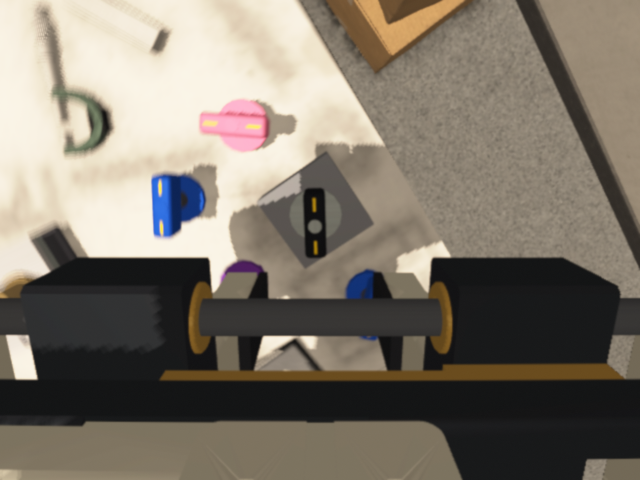

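The wrist view shows the black bolt in the grey holder: yellow dashes at (314,205) and (316,248), centre dot (315,226). I'll refine its position from these, with an enlarged crop.

```bash
python3 -c "
from h import *
im=cv2.cvtColor(cv2.imread('pics/w1.png'),cv2.COLOR_BGR2RGB)
crop(im,260,170,370,270,6,'w1c')
c=np.load('c1.npy',allow_pickle=True).item()
sub=im[180:265,290:340].astype(int)
y=(sub[...,0]>180)&(sub[...,2]<110)
n,l,st,ce=cv2.connectedComponentsWithStats(y.astype(np.uint8)); 
P=[onz(c,(x+290,yy+180),.089) for (x,yy),s in zip(ce[1:],st[1:]) if s[4]>8]; print(st,ce+[290,180]); print(P)
m=(P[0]+P[1])/2; d=P[0]-P[1]; a=np.arctan2(d[1],d[0]);print(m,np.degrees(a))
togo([*m[:2],.057],a+np.pi/2)
"
```

```text
[[   0    0   50   85 4250]] [[314.5 222. ]]
[]Traceback (most recent call last):
  File "<string>", line 10, in <module>
    m=(P[0]+P[1])/2; d=P[0]-P[1]; a=np.arctan2(d[1],d[0]);print(m,np.degrees(a))
       ~^^^
IndexError: list index out of range
```

View pics/w1c.png

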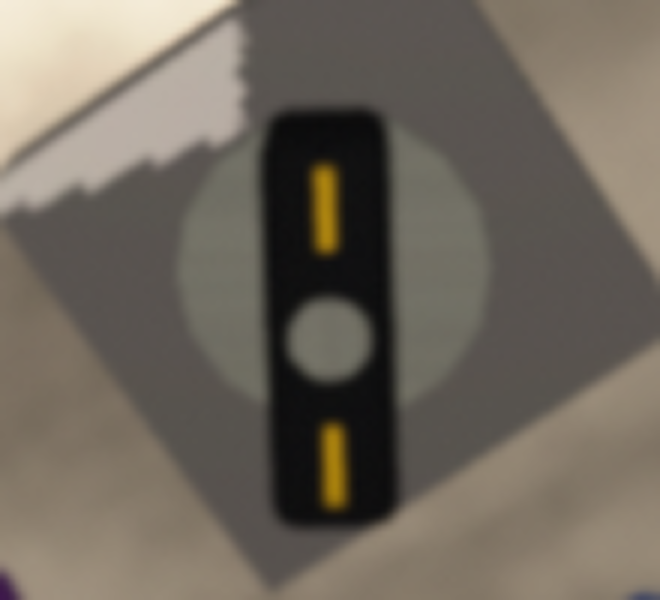

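```bash
python3 -c "
from h import *
c=np.load('c1.npy',allow_pickle=True).item()
P=[onz(c,cp(x,y,6,260,170),.089) for x,y in [(325,208),(335,466)]]
m=(P[0]+P[1])/2; d=P[0]-P[1]; a=np.arctan2(d[1],d[0]);print(m,np.degrees(a),np.linalg.norm(d))
togo([*m[:2],.057],a+np.pi/2)
"
```

```text
[ 0.499916   -0.31488205  0.089     ] -30.608699671633623 0.03229026776224619
slide [-0.0023 -0.0104  0.3154] turn [-0.      0.     -0.0042] dist 0.1578 deg 1.52
```

```bash
python3 -m crank '[{"turn":[0,0,-0.003],"slide":[-0.0015,-0.0075,0.08],"fingers":0},{"turn":[0,0,-0.003],"slide":[-0.0015,-0.0075,0.16],"fingers":0},{"turn":[0,0,-0.003],"slide":[-0.0015,-0.0075,0.22],"fingers":0},{"turn":[0,0,-0.003],"slide":[-0.0015,-0.0075,0.24],"fingers":0},{"turn":[0,0,-0.003],"slide":[-0.0015,-0.0075,0.24],"fingers":0}]' 30
python3 -c "
from h import *
c=get_calibration('wrist'); save(grab_frame('wrist'),'w2')
togo([.4995,-.3163,.057],np.radians(-31+90))"
```

```text
t: 3.05
eef_pos: [0.4979, -0.3159, 0.0922]
ee_rot: [3.14, 0.005, -0.557]
force: [-0.2, -0.1, 0.4]
width: 0.0436
slide [-0.0001 -0.0005  0.075 ] turn [ 0.0002  0.0003 -0.0024] dist 0.0375 deg 0.88
```

View pics/w2.png

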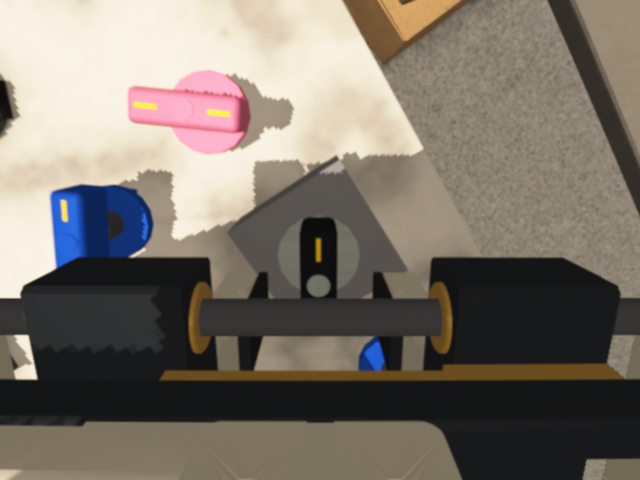

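```bash
python3 -c "
from h import *
c=get_calibration('wrist')
p,r,s=tool()
m=onz(c,(318.5,286),.089);print(m, proj(c,p),r.inv().apply(m-p))
"
python3 -m crank '[{"turn":[0,0,-0.002],"slide":[-0.001,-0.0005,0.05],"fingers":0},{"turn":[0,0,-0.002],"slide":[-0.001,-0.0005,0.075],"fingers":0},{"turn":[0,0,-0.002],"slide":[-0.001,-0.0005,0.075],"fingers":0}]' 30
```

```text
[ 0.50034915 -0.31490029  0.089     ] [[322.85020616 290.61819407]] [-9.73820033e-05 -1.87459031e-03  5.52141882e-03]
t: 3.35
eef_pos: [0.4994, -0.316, 0.0572]
ee_rot: [3.142, 0.0, -0.544]
force: [-0.6, 0.2, -0.5]
width: 0.0438
```

```bash
python3 -m crank '[{"turn":[0,0,0],"slide":[0,0,0],"fingers":-0.8},{"turn":[0,0,0],"slide":[0,0,0],"fingers":-0.8},{"turn":[0,0,0],"slide":[0,0,0],"fingers":-0.8},{"turn":[0,0,0],"slide":[0,0,0],"fingers":-0.8},{"turn":[0,0,0],"slide":[0,0,0],"fingers":-0.8}]' 30
python3 -m crank '[{"turn":[0,0,0],"slide":[0,0,-0.04],"fingers":-0.8},{"turn":[0,0,0],"slide":[0,0,-0.08],"fingers":-0.8},{"turn":[0,0,0],"slide":[0,0,-0.14],"fingers":-0.8},{"turn":[0,0,0],"slide":[0,0,-0.2],"fingers":-0.8},{"turn":[0,0,0],"slide":[0,0,-0.2],"fingers":-0.8}]' 30
python3 -c "
from h import *
save(grab_frame('wrist'),'w3'); crop(grab_frame('scene'),370,180,530,340,4,'s3')
togo2([.5927,.013,.157],np.radians(80.3-180)); print(get_state()['q'])"
```

```text
t: 3.77
eef_pos: [0.4999, -0.3161, 0.0583]
ee_rot: [-3.141, -0.002, -0.543]
force: [-1.5, -1.4, 2.5]
width: 0.0161
t: 4.18
eef_pos: [0.5024, -0.3174, 0.1639]
ee_rot: [-3.141, -0.009, -0.542]
force: [0.6, -0.4, 0.1]
width: 0.0157
slide [-0.1811 -0.6592  0.0038] turn [-0.0001 -0.0005 -0.0595] mm 341.8 deg 21.41 yaxis -121.1
[-2.33570803e-01  2.73472824e-01 -2.73714379e-01 -2.63496747e-04
 -1.02053418e+00  1.26162232e+00]
```

View pics/w3.png

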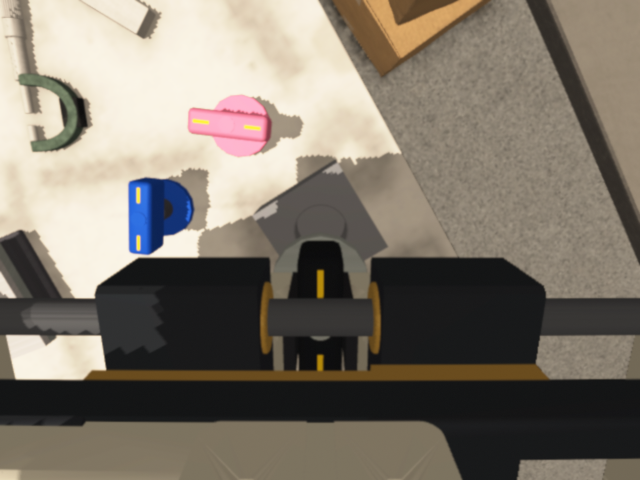

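View pics/s3.png

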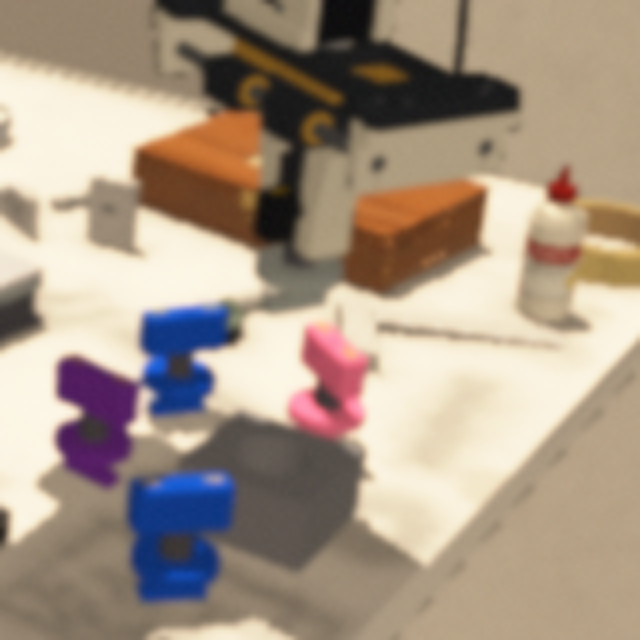

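The wrist view shows the bolt held centrally between the fingers (dash at column 320, bar end at row 241) and the holder's pocket empty at (320,225).

```bash
python3 -c "
from h import *
c=get_calibration('wrist'); p,r,s=tool()
for z in (-.032,-.030):
  for x in (-.025,-.0189,0): print(z,x,proj(c,p+r.apply([x,0,z])))
im=cv2.cvtColor(cv2.imread('pics/w3.png'),cv2.COLOR_BGR2RGB); crop(im,270,220,370,300,7,'w3c')
"
python3 -m crank '[{"turn":[0,0.0005,-0.06],"slide":[-0.181,-0.659,0.004],"fingers":-0.8},{"turn":[0,0.0005,-0.06],"slide":[-0.181,-0.659,0.004],"fingers":-0.8},{"turn":[0,0.0005,-0.06],"slide":[-0.181,-0.659,0.004],"fingers":-0.8},{"turn":[0,0.0005,-0.06],"slide":[-0.181,-0.659,0.004],"fingers":-0.8},{"turn":[0,0.0005,-0.06],"slide":[-0.181,-0.659,0.004],"fingers":-0.8}]' 30
python3 -c "
from h import *
togo2([.583,-.04,.157],np.radians(80.3-180)); print(get_state()['q'])"
```

```text
-0.032 -0.025 [[323.46246465 388.31685733]]
-0.032 -0.0189 [[323.48525472 373.62460118]]
-0.032 0 [[323.55800664 325.96169224]]
-0.03 -0.025 [[323.41850355 384.96829424]]
-0.03 -0.0189 [[323.44048371 370.43191318]]
-0.03 0 [[323.51060469 323.30637227]]
t: 4.7
eef_pos: [0.5549, -0.1137, 0.1546]
ee_rot: [3.141, -0.001, -0.166]
force: [0.8, -0.8, -1.3]
width: 0.0157
slide [ 0.0312 -0.1545 -0.0048] turn [ 0.0001 -0.0001  0.0006] mm 78.9 deg 0.23 yaxis -99.48
[ 1.44171902e-01  2.39319552e-01 -3.32218168e-01  1.24406204e-03
 -9.98865367e-01  1.26044789e+00]
```

View pics/w3c.png

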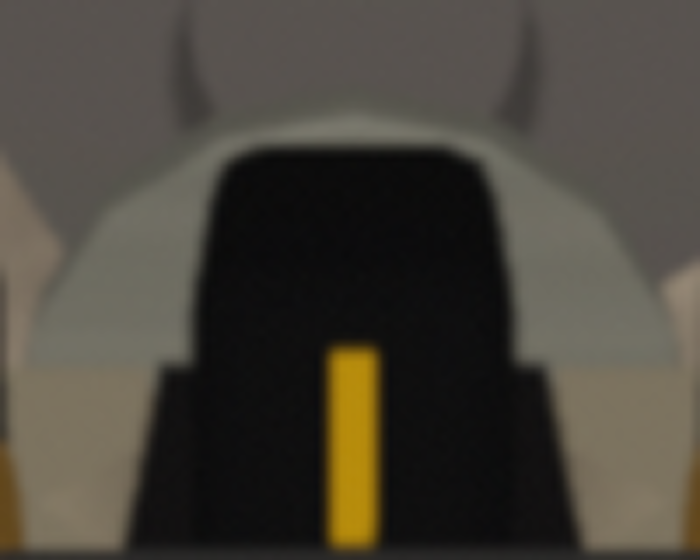

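```bash
python3 -c "
from h import *
c=np.load('c1.npy',allow_pickle=True).item()
P=[onz(c,cp(x,y,6,260,170),.089) for x,y in [(323,165),(325,253),(333,423),(335,510)]]
print([np.linalg.norm(P[i]-P[3])/2*1e3 for i in (0,)],np.linalg.norm(P[1]-P[2])*500)
c=get_calibration('wrist'); p,r,s=tool()
for x in (.023,.024,.025,.026,.027): print(x,proj(c,p+r.apply([x,0,-.0058]))[0])
for x in (.015,.0163,.018,.0189,.02,.022): print(x,proj(c,p+r.apply([x,0,-.0318]))[0])
print(cp(354,347,7,270,220),cp(354,148,7,270,220))
"
```

```text
[np.float64(21.592904370081527)] 10.642357419361849
0.023 [323.55571852 243.45887435]
0.024 [323.55888694 241.03487465]
0.025 [323.56206083 238.60329541]
0.026 [323.56524019 236.16411012]
0.027 [323.568425   233.71729221]
0.015 [324.17977405 286.77849433]
0.0163 [324.18621779 283.19220605]
0.018 [324.19467385 278.47612111]
0.0189 [324.19916419 275.96722484]
0.02 [324.20466517 272.88931675]
0.022 [324.21470303 267.26058406]
(320.14285714285717, 269.14285714285717) (320.14285714285717, 240.71428571428572)
```

```bash
python3 -c "
from h import *
togo2([.533,.023,.157],np.radians(80.3-180))"
```

```text
slide [-0.0882 -0.2624 -0.005 ] turn [ 0.0001 -0.0001  0.0006] mm 138.4 deg 0.23 yaxis -99.48
```

```bash
python3 -m crank '[{"turn":[0,0,0.0006],"slide":[-0.088,-0.262,-0.005],"fingers":-0.8},{"turn":[0,0,0.0006],"slide":[-0.088,-0.262,-0.005],"fingers":-0.8},{"turn":[0,0,0.0006],"slide":[-0.088,-0.262,-0.005],"fingers":-0.8},{"turn":[0,0,0.0006],"slide":[-0.088,-0.262,-0.005],"fingers":-0.8},{"turn":[0,0,0.0006],"slide":[-0.088,-0.262,-0.005],"fingers":-0.8}]' 30
python3 -c "
from h import *
c=get_calibration('wrist');np.save('c4.npy',c,allow_pickle=True)
im=grab_frame('wrist'); save(im,'w4'); crop(im,190,90,450,290,3,'w4c')"
```

```text
t: 5.12
eef_pos: [0.5328, 0.024, 0.1572]
ee_rot: [3.141, -0.001, -0.166]
force: [-0.9, -0.5, -1.6]
width: 0.016
```

View pics/w4.png

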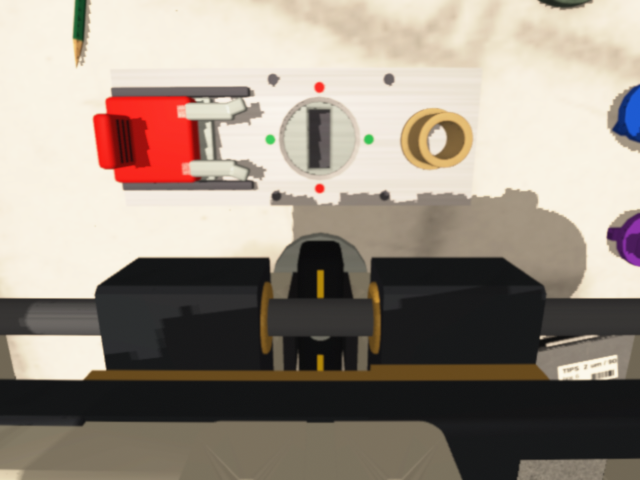

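View pics/w4c.png

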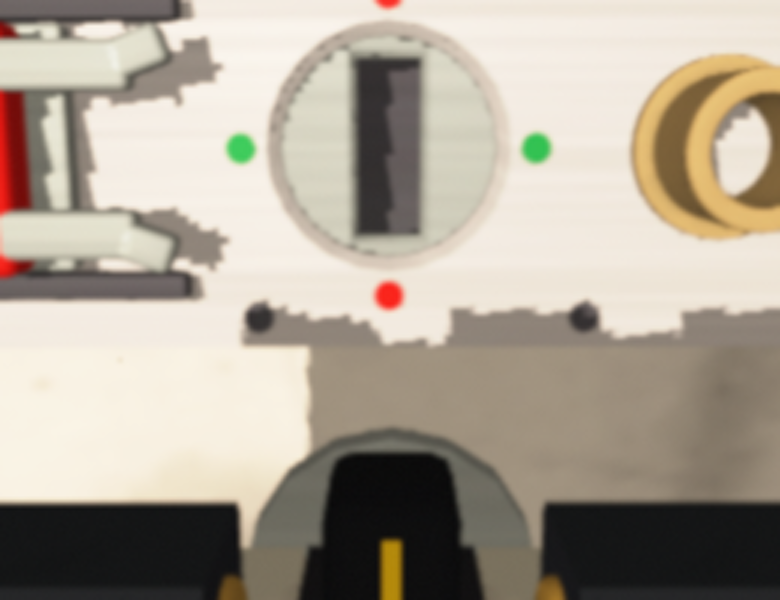

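```bash
python3 -c "
from h import *
c=np.load('c4.npy',allow_pickle=True).item(); p,r,s=tool()
im=cv2.cvtColor(cv2.imread('pics/w4.png'),cv2.COLOR_BGR2RGB); hsv=cv2.cvtColor(im,cv2.COLOR_RGB2HSV)
m=((hsv[...,1]>120)).astype(np.uint8); m[:, :255]=0; m[:,385:]=0; m[205:]=0
n,l,st,ce=cv2.connectedComponentsWithStats(m); 
P=[]
for a,b in zip(st[1:],ce[1:]):
  if a[4]>20: w=onz(c,b,.04); P.append(w); print(a[4],b.round(2),w.round(4),im[int(b[1]),int(b[0])])
M=np.mean(P,0); print('mid',M,'tool',r.inv().apply(M-p)*1e3)
g=[q for q in P]; 
import itertools
for a,b in itertools.combinations(P,2): print(np.degrees(np.arctan2(*(a-b)[1::-1])).round(2),np.linalg.norm(a-b).round(4))
print('tool yaw axis', np.degrees(np.arctan2(*r.apply([0,1,0])[1::-1])))
t=get_calibration('top'); 
"
```

```text
83 [318.93  86.9 ] [0.6266 0.0103 0.04  ] [251  46  38]
54 [269.7  139.02] [0.5993 0.0485 0.04  ] [ 63 204  93]
57 [368.44 138.82] [ 0.5884 -0.0171  0.04  ] [ 51 194  82]
69 [319.12 188.07] [0.5612 0.0212 0.04  ] [250  36  27]
mid [0.59387926 0.01572456 0.04      ] tool [ 61.10951035  -3.49454635 117.21577183]
-54.51 0.0469
35.65 0.0469
-9.47 0.0663
80.56 0.0664
35.54 0.0469
-54.51 0.047
tool yaw axis -99.53265302253976
```

```bash
python3 -m crank '[{"turn":[0,0,0],"slide":[0.07,-0.002,0.02],"fingers":-0.8},{"turn":[0,0,0],"slide":[0.123,-0.003,0.06],"fingers":-0.8},{"turn":[0,0,0],"slide":[0.123,-0.003,0.11],"fingers":-0.8},{"turn":[0,0,0],"slide":[0.123,-0.003,0.145],"fingers":-0.8},{"turn":[0,0,0],"slide":[0.123,-0.003,0.145],"fingers":-0.8}]' 30
python3 -c "
from h import *
p,r,s=tool();print(p,s['q'])
c=get_calibration('wrist');np.save('c5.npy',c,allow_pickle=True)
im=grab_frame('wrist'); save(im,'w5'); crop(im,220,170,420,310,4,'w5c')"
```

```text
t: 5.58
eef_pos: [0.5918, 0.0099, 0.0806]
ee_rot: [3.137, 0.006, -0.172]
force: [-0.3, -0.4, -2.2]
width: 0.0161
[0.59182109 0.00992562 0.08059528] [ 0.34732067  0.35976966 -0.35371653  0.00108182 -0.86417331  1.05057122]
```

View pics/w5c.png

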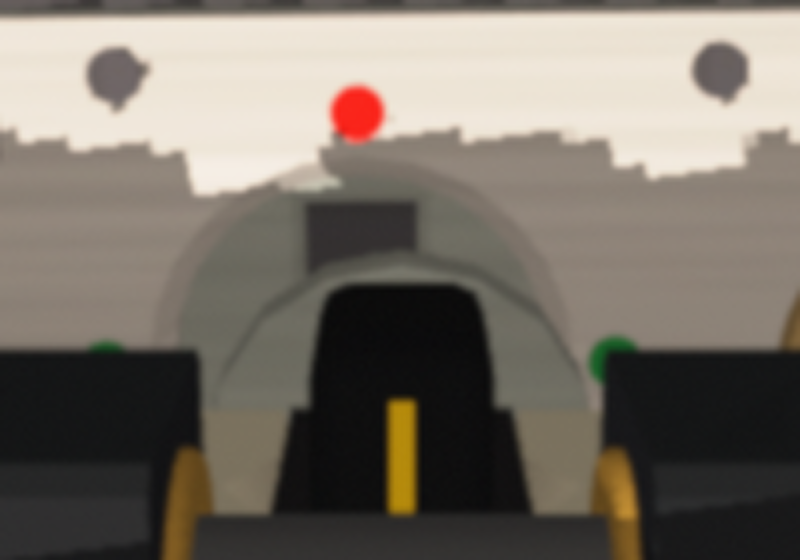

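```bash
python3 -m crank '[{"turn":[0,0,0],"slide":[0,0,0],"fingers":-0.8},{"turn":[0,0,0],"slide":[0,0,0],"fingers":-0.8},{"turn":[0,0,0],"slide":[0,0,0],"fingers":-0.8}]' 30
python3 -c "
from h import *
p,r,s=tool();print(p,s['q'])
c=get_calibration('wrist');np.save('c5.npy',c,allow_pickle=True)
im=grab_frame('wrist'); save(im,'w6'); crop(im,220,170,420,310,4,'w6c')"
```

```text
t: 5.88
eef_pos: [0.5959, 0.0121, 0.0876]
ee_rot: [-3.141, -0.005, -0.169]
force: [-0.2, 0.1, -1.2]
width: 0.0159
[0.59590784 0.01209753 0.08760531] [ 0.3494416   0.35136136 -0.34802366  0.0029758  -0.86652745  1.05007898]
```

View pics/w6c.png

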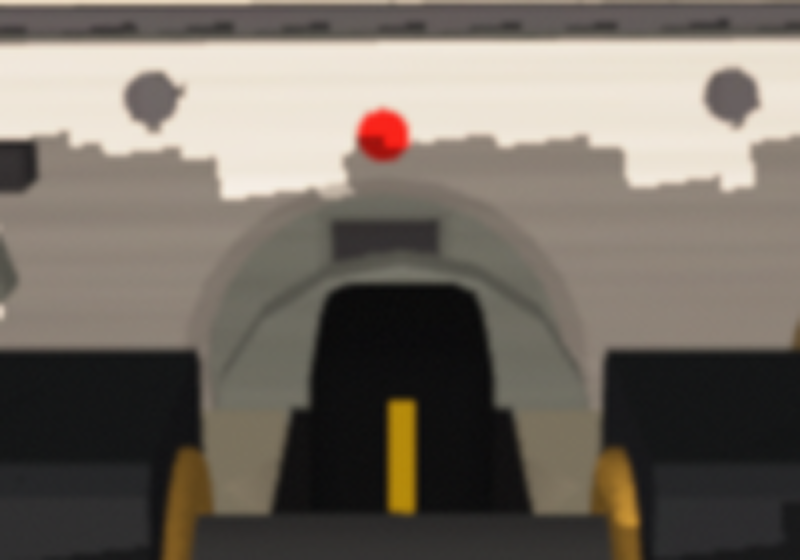

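```bash
python3 -m crank '[{"turn":[0,0,0],"slide":[0,0,0],"fingers":-0.8},{"turn":[0,0,0],"slide":[0,0,0],"fingers":-0.8},{"turn":[0,0,0],"slide":[0,0,0],"fingers":-0.8},{"turn":[0,0,0],"slide":[0,0,0],"fingers":-0.8}]' 30
python3 -c "
from h import *
p,r,s=tool();print(p,s['qd'].round(4),s['q'])
c=get_calibration('wrist');np.save('c5.npy',c,allow_pickle=True)
im=grab_frame('wrist'); save(im,'w7'); crop(im,220,170,420,310,4,'w7c')
print(tool()[0])"
```

```text
t: 6.27
eef_pos: [0.5951, 0.0122, 0.0863]
ee_rot: [3.141, -0.003, -0.169]
force: [-0.6, -0.5, -1.3]
width: 0.0156
[0.59514392 0.01215477 0.08632801] [-0.001   0.0025  0.0005  0.0016  0.0003 -0.0002] [ 0.34983751  0.35282442 -0.34916448  0.00265599 -0.86599634  1.04999463]
[0.59511221 0.01214075 0.08619415]
```

View pics/w7c.png

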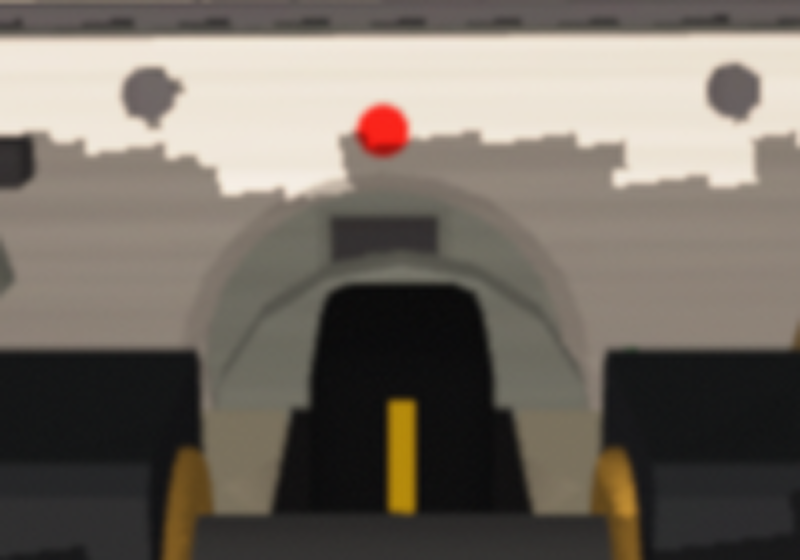

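```bash
python3 -c "
from h import *
c=np.load('c5.npy',allow_pickle=True).item(); p,r,s=tool()
q=onz(c,cp(384,130,4,220,170),.04); print('red',q,'tool mm',r.inv().apply(q-p)*1e3)
a,b=[onz(c,cp(*k,4,220,170),.034) for k in [(331,217),(438,217)]]; print('slot end corners',r.inv().apply(a-p)*1e3,r.inv().apply(b-p)*1e3)
a,b=[onz(c,cp(*k,4,220,170),.04) for k in [(150,92),(733,90)]]; print('holes',r.inv().apply(a-p)*1e3,r.inv().apply(b-p)*1e3)
a,b=[onz(c,cp(*k,4,220,170),p[2]-.017) for k in [(213,407),(590,407)]]; print('collar',r.inv().apply(a-p)*1e3,r.inv().apply(b-p)*1e3)
print(r.as_euler('xyz'))
"
```

```text
red [0.6261432 0.0105895 0.04     ] tool mm [30.6982788  -3.72128683 46.29250041]
slot end corners [ 17.75547487 -11.01364255  52.24704755] [17.74126987  3.4856325  52.25375009]
holes [ 35.69880078 -33.94005036  46.29469708] [35.89377375 41.39460973 46.3303959 ]
collar [  3.12202913 -23.4239277   16.99934208] [ 3.07788002 20.48902257 17.01963792]
[ 3.1411272  -0.00325206 -0.16931076]
```

```bash
python3 -m crank '[{"turn":[0,0,0],"slide":[-0.004,-0.0046,0],"fingers":-0.8},{"turn":[0,0,0],"slide":[-0.004,-0.0046,0],"fingers":-0.8},{"turn":[0,0,0],"slide":[-0.004,-0.0046,0],"fingers":-0.8},{"turn":[0,0,0],"slide":[-0.004,-0.0046,0],"fingers":-0.8},{"turn":[0,0,0],"slide":[-0.004,-0.0046,0],"fingers":-0.8}]' 30
python3 -c "
from h import *
p,r,s=tool();print(p,r.as_euler('xyz'))
c=get_calibration('wrist');np.save('c5.npy',c,allow_pickle=True)
im=grab_frame('wrist'); save(im,'w8'); crop(im,220,170,420,310,4,'w8c')"
```

```text
t: 6.73
eef_pos: [0.5935, 0.0147, 0.086]
ee_rot: [3.141, -0.003, -0.169]
force: [-0.2, 0.0, -1.2]
width: 0.0158
[0.59353943 0.01472264 0.08602007] [ 3.14103146e+00 -3.08022635e-03 -1.69364331e-01]
```

View pics/w8c.png

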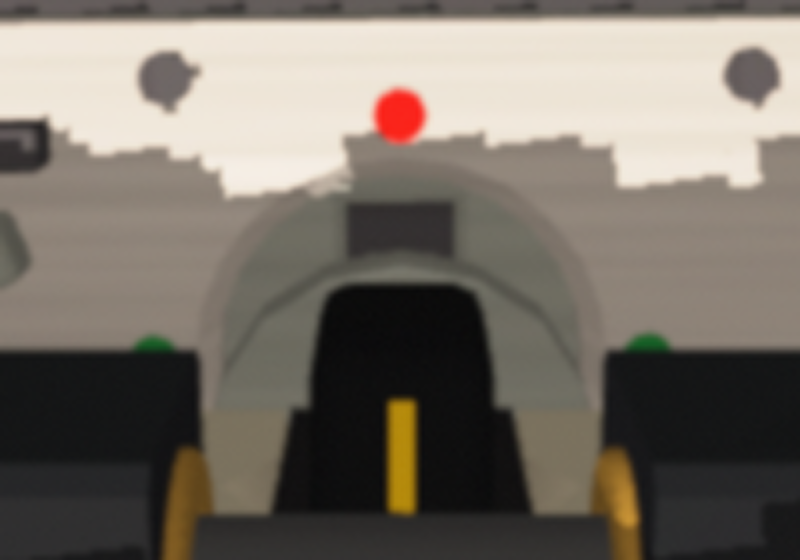

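Red dot (400,115), slot (400) and bar (401) line up. Descending.

```bash
python3 -m crank '[{"turn":[0,0,0],"slide":[0,0,0.012],"fingers":-0.8},{"turn":[0,0,0],"slide":[0,0,0.024],"fingers":-0.8},{"turn":[0,0,0],"slide":[0,0,0.036],"fingers":-0.8},{"turn":[0,0,0],"slide":[0,0,0.046],"fingers":-0.8},{"turn":[0,0,0],"slide":[0,0,0.046],"fingers":-0.8}]' 30
python3 -m crank '[{"turn":[0,0,0],"slide":[0,0,0.002],"fingers":-0.8},{"turn":[0,0,0],"slide":[0,0,0.004],"fingers":-0.8},{"turn":[0,0,0],"slide":[0,0,0.004],"fingers":-0.8}]' 30
python3 -c "
from h import *
p,r,s=tool();print(p,r.as_euler('xyz'),s['force'])
im=grab_frame('wrist'); save(im,'w9'); crop(im,220,170,420,310,4,'w9c')"
```

```text
t: 7.2
eef_pos: [0.5926, 0.0144, 0.0613]
ee_rot: [3.14, -0.001, -0.17]
force: [-0.7, 0.3, -1.2]
width: 0.0159
t: 7.45
eef_pos: [0.5937, 0.0147, 0.061]
ee_rot: [3.141, -0.003, -0.169]
force: [0.7, 0.8, -2.5]
width: 0.016
[0.59366935 0.01468026 0.06098522] [ 3.14105490e+00 -3.12354337e-03 -1.69409010e-01] [ 0.74413463  0.75185357 -2.54168863]
```

View pics/w9c.png

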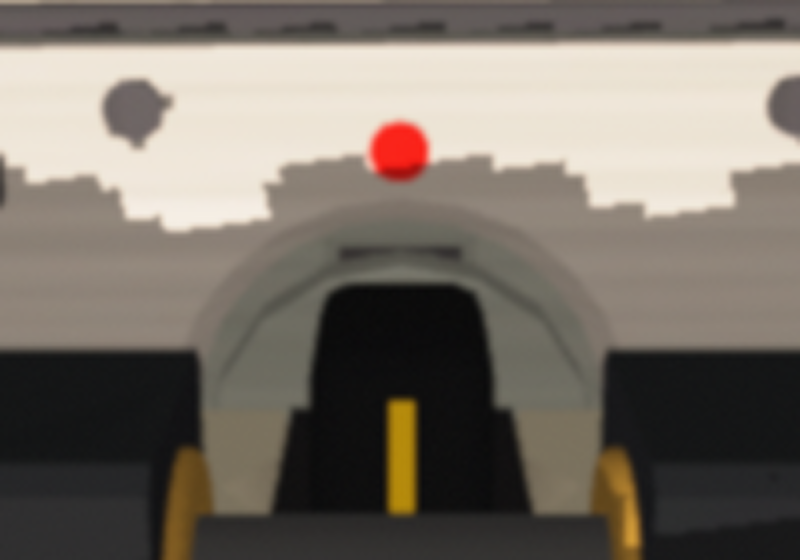

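```bash
python3 -m crank '[{"turn":[0,0,0],"slide":[0,0,0.006],"fingers":-0.8},{"turn":[0,0,0],"slide":[0,0,0.011],"fingers":-0.8},{"turn":[0,0,0],"slide":[0,0,0.015],"fingers":-0.8},{"turn":[0,0,0],"slide":[0,0,0.017],"fingers":-0.8},{"turn":[0,0,0],"slide":[0,0,0.017],"fingers":-0.8}]' 30
python3 -m crank '[{"turn":[0,0,0],"slide":[0,0,0],"fingers":-0.8},{"turn":[0,0,0],"slide":[0,0,0],"fingers":-0.8}]' 30
python3 -c "
from h import *
p,r,s=tool();print(p,r.as_euler('xyz'),s['force'])
im=grab_frame('wrist'); save(im,'w10'); crop(im,220,170,420,310,4,'w10c')"
```

```text
t: 7.92
eef_pos: [0.5935, 0.0146, 0.0524]
ee_rot: [3.141, -0.003, -0.169]
force: [0.1, 0.2, -1.8]
width: 0.0157
t: 8.08
eef_pos: [0.5936, 0.0147, 0.0525]
ee_rot: [3.141, -0.003, -0.169]
force: [1.3, -0.5, -1.2]
width: 0.016
[0.59363058 0.01465275 0.05251386] [ 3.14105586e+00 -3.11835961e-03 -1.69438441e-01] [ 1.31146925 -0.54159155 -1.18848845]
```

View pics/w10c.png

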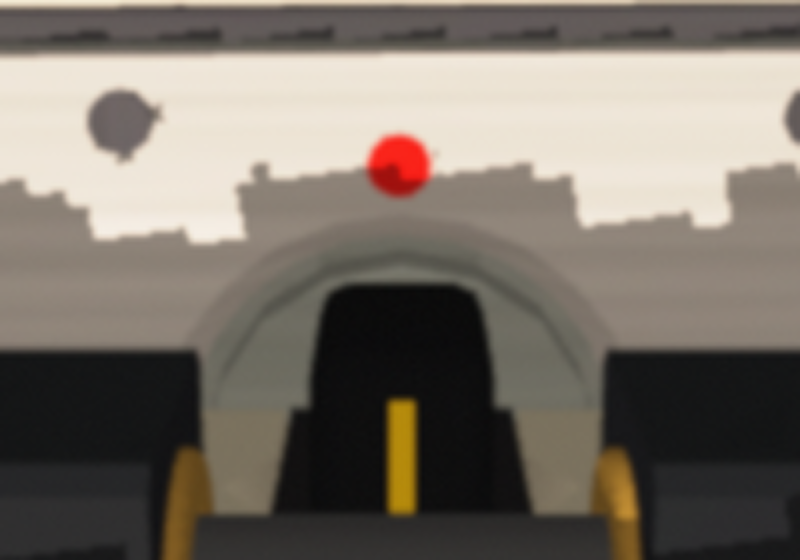

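```bash
python3 -m crank '[{"turn":[0,0,0],"slide":[0,0,0.002],"fingers":-0.8},{"turn":[0,0,0],"slide":[0,0,0.002],"fingers":-0.8},{"turn":[0,0,0],"slide":[0,0,0.002],"fingers":-0.8}]' 30
python3 -m crank '[{"turn":[0,0,0],"slide":[0,0,0.002],"fingers":-0.8},{"turn":[0,0,0],"slide":[0,0,0.002],"fingers":-0.8},{"turn":[0,0,0],"slide":[0,0,0.002],"fingers":-0.8}]' 30
```

```text
t: 8.38
eef_pos: [0.5938, 0.0147, 0.0523]
ee_rot: [3.141, -0.004, -0.169]
force: [-2.4, -0.4, 5.5]
width: 0.0157
t: 8.63
eef_pos: [0.5939, 0.0147, 0.0523]
ee_rot: [3.141, -0.004, -0.169]
force: [-4.6, 0.5, 13.9]
width: 0.016
```

Collar contact came at TCP z 0.0523, which is the height expected for a seated bolt. I'll ease the pressure a little and turn clockwise.

```bash
python3 -m crank '[{"turn":[0,0,0],"slide":[0,0,-0.0015],"fingers":-0.8},{"turn":[0,0,0.015],"slide":[0,0,-0.0015],"fingers":-0.8},{"turn":[0,0,0.03],"slide":[0,0,-0.0015],"fingers":-0.8},{"turn":[0,0,0.045],"slide":[0,0,-0.0015],"fingers":-0.8},{"turn":[0,0,0.06],"slide":[0,0,-0.0015],"fingers":-0.8}]' 30
python3 -m crank '[{"turn":[0,0,0.005],"slide":[0,0,0],"fingers":-0.8},{"turn":[0,0,0.01],"slide":[0,0,0],"fingers":-0.8}]' 30
python3 -c "
from h import *
p,r,s=tool();print(p,r.as_euler('xyz'),s['force'],s['moment'],s['q'])"
```

```text
t: 9.05
eef_pos: [0.5941, 0.0144, 0.0523]
ee_rot: [-3.141, -0.004, -0.551]
force: [-1.7, -1.1, 5.4]
width: 0.0156
t: 9.22
eef_pos: [0.5941, 0.0143, 0.0523]
ee_rot: [-3.141, -0.004, -0.611]
force: [-1.6, -2.1, 6.3]
width: 0.016
[0.594092   0.01434625 0.05233206] [-3.14050686 -0.00409988 -0.61069937] [-1.60110949 -2.09762931  6.28000715] [-0.51003199  0.96711922  0.04662542] [ 0.35462708  0.39181509 -0.38494036  0.00387251 -0.7908184   0.60275314]
```

```bash
python3 -m crank '[{"turn":[0,0,0.015],"slide":[0,0,0],"fingers":-0.8},{"turn":[0,0,0.03],"slide":[0,0,0],"fingers":-0.8},{"turn":[0,0,0.045],"slide":[0,0,0],"fingers":-0.8},{"turn":[0,0,0.06],"slide":[0,0,0],"fingers":-0.8},{"turn":[0,0,0.075],"slide":[0,0,0],"fingers":-0.8}]' 30
python3 -m crank '[{"turn":[0,0,0.015],"slide":[0,0,0],"fingers":-0.8},{"turn":[0,0,0.03],"slide":[0,0,0],"fingers":-0.8},{"turn":[0,0,0.045],"slide":[0,0,0],"fingers":-0.8},{"turn":[0,0,0.06],"slide":[0,0,0],"fingers":-0.8},{"turn":[0,0,0.075],"slide":[0,0,0],"fingers":-0.8}]' 30
python3 -m crank '[{"turn":[0,0,0.01],"slide":[0,0,0],"fingers":-0.8},{"turn":[0,0,0.02],"slide":[0,0,0],"fingers":-0.8},{"turn":[0,0,0.03],"slide":[0,0,0],"fingers":-0.8},{"turn":[0,0,0.03],"slide":[0,0,0],"fingers":-0.8}]' 30
python3 -c "
from h import *
p,r,s=tool();print(p,r.as_euler('xyz'),np.degrees(r.as_euler('xyz')[2]+.1694),s['force'],s['moment'],s['q'])"
```

```text
t: 9.63
eef_pos: [0.594, 0.0143, 0.0523]
ee_rot: [-3.139, -0.003, -1.085]
force: [-1.9, -0.9, 6.8]
width: 0.0157
t: 10.05
eef_pos: [0.5938, 0.0144, 0.0523]
ee_rot: [-3.138, -0.001, -1.556]
force: [-2.2, -2.1, 7.7]
width: 0.016
t: 10.38
eef_pos: [0.5939, 0.0144, 0.0523]
ee_rot: [-3.138, -0.001, -1.744]
force: [-2.7, -1.0, 6.4]
width: 0.0155
[0.59386472 0.01441072 0.05230745] [-3.13773480e+00 -6.70905597e-04 -1.74380461e+00] -90.20673954054551 [-2.73327355 -1.03645668  6.38615115] [-0.08596088  0.92365402  0.00753917] [ 0.3547203   0.39169012 -0.38509044  0.00354722 -0.79102375 -0.53021764]
```

```bash
python3 -m crank '[{"turn":[0,0,0.005],"slide":[0,0,0],"fingers":-0.8},{"turn":[0,0,0.008],"slide":[0,0,0],"fingers":-0.8},{"turn":[0,0,0.008],"slide":[0,0,0],"fingers":-0.8}]' 30
python3 -c "
from h import *
p,r,s=tool();print(np.degrees(r.as_euler('xyz')[2]+.1694),s['moment'],s['force'])
im=grab_frame('wrist'); save(im,'w11'); crop(im,220,170,420,310,4,'w11c')"
```

```text
t: 10.63
eef_pos: [0.5938, 0.0145, 0.0523]
ee_rot: [-3.138, -0.001, -1.791]
force: [-3.5, -0.5, 8.3]
width: 0.0155
-92.9217436920632 [-0.10591875  1.26775354  0.05561862] [-3.45127254 -0.49722964  8.33166856]
```

View pics/w11.png

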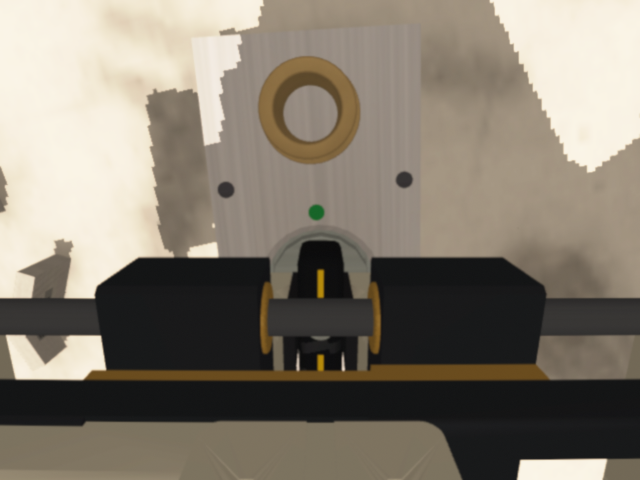

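The bar lies along the locked line: the green dot is at (316,212) and the bush ahead at (310,108). Releasing and lifting.

```bash
python3 -m crank '[{"turn":[0,0,0],"slide":[0,0,0],"fingers":-0.1},{"turn":[0,0,0],"slide":[0,0,0],"fingers":-0.1},{"turn":[0,0,0],"slide":[0,0,0],"fingers":-0.1},{"turn":[0,0,0],"slide":[0,0,0],"fingers":-0.1}]' 30
python3 -m crank '[{"turn":[0,0,0],"slide":[0,0,-0.03],"fingers":-0.1},{"turn":[0,0,0],"slide":[0,0,-0.08],"fingers":-0.1},{"turn":[0,0,0],"slide":[0,0,-0.14],"fingers":-0.1},{"turn":[0,0,0],"slide":[0,0,-0.2],"fingers":-0.1},{"turn":[0,0,0],"slide":[0,0,-0.2],"fingers":-0.1}]' 30
python3 -c "
from h import *
p,r,s=tool();print(p,s['q']); c=get_calibration('wrist');np.save('c12.npy',c,allow_pickle=True)
im=grab_frame('wrist'); save(im,'w12')
crop(grab_frame('top'),240,165,370,245,6,'t12'); crop(grab_frame('scene'),280,190,400,280,6,'s12')"
```

```text
t: 11.02
eef_pos: [0.5937, 0.0147, 0.0512]
ee_rot: [-3.138, -0.0, -1.79]
force: [-0.5, -0.4, -1.0]
width: 0.0359
t: 11.43
eef_pos: [0.5968, 0.0153, 0.1576]
ee_rot: [-3.13, 0.003, -1.789]
force: [1.9, 0.2, 1.5]
width: 0.0395
[0.5967878  0.0152836  0.15759961] [ 0.35534047  0.2776751  -0.27281203  0.00469355 -1.00886393 -0.57625118]
```

View pics/w12.png

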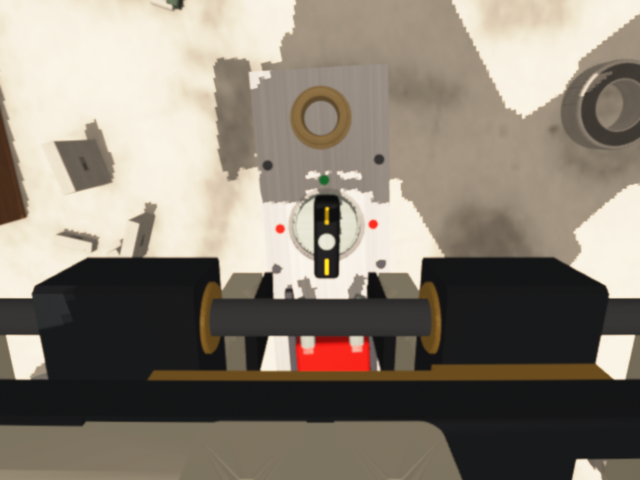

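View pics/s12.png

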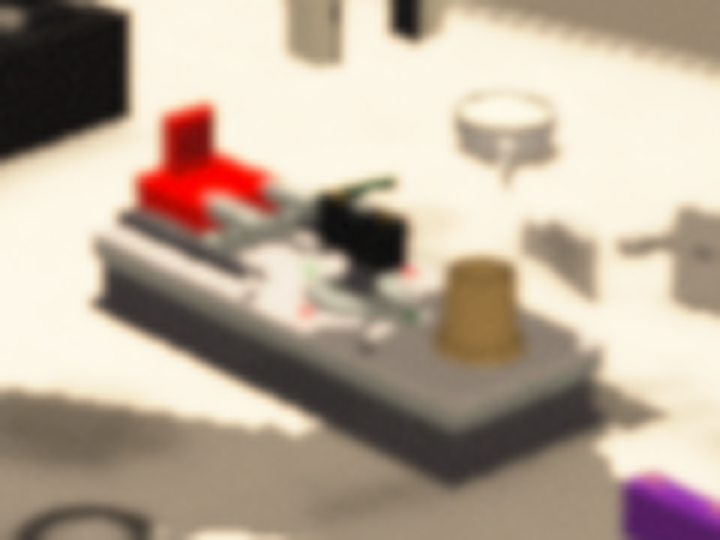

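```bash
python3 -c "
from h import *
s=np.array([.5936,.0148]);y=np.array([np.cos(np.radians(80.4)),np.sin(np.radians(80.4))])
togo2([*(s+.155*y),.157],np.radians(-189.6))
c=get_calibration('top')
for z in (.094,.098,.1): print(proj(c,[[*(s+.122*y),z],[*(s+.117*y),z],[*(s+.127*y),z]]))
"
```

```text
slide [-0.3097  0.0153 -0.0115] turn [-0.0005  0.     -0.0083] mm 155.1 deg 3.0 yaxis 167.4
[[260.30917187 189.39315498]
 [262.23136126 189.70831256]
 [258.38796687 189.07824987]]
[[260.14147851 189.05693931]
 [262.06839584 189.37279447]
 [258.21555206 188.74133892]]
[[260.05732078 188.88820536]
 [261.9866107  189.20441037]
 [258.12902499 188.57225629]]
```

View pics/t12.png

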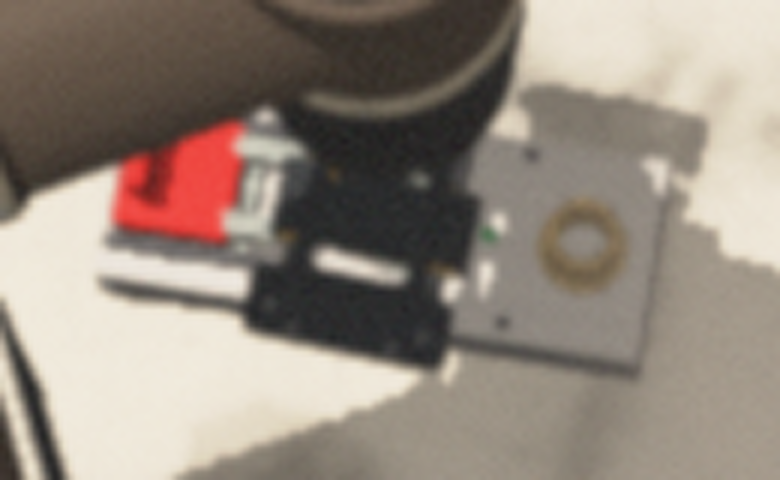

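```bash
python3 -m crank '[{"turn":[0,0,-0.008],"slide":[-0.08,0.015,-0.011],"fingers":-1},{"turn":[0,0,-0.008],"slide":[-0.16,0.015,-0.011],"fingers":-1},{"turn":[0,0,-0.008],"slide":[-0.24,0.015,-0.011],"fingers":-1},{"turn":[0,0,-0.008],"slide":[-0.31,0.015,-0.011],"fingers":-1},{"turn":[0,0,-0.008],"slide":[-0.31,0.015,-0.011],"fingers":-1}]' 30
python3 -m crank '[{"turn":[0,0,0],"slide":[0,0,0],"fingers":-1},{"turn":[0,0,0],"slide":[0,0,0],"fingers":-1},{"turn":[0,0,0],"slide":[0,0,0],"fingers":-1}]' 30
python3 -c "
from h import *
s=np.array([.5936,.0148]);y=np.array([np.cos(np.radians(80.4)),np.sin(np.radians(80.4))])
togo2([*(s+.155*y),.08],np.radians(-189.6))
c=get_calibration('wrist'); np.save('c13.npy',c,allow_pickle=True)
im=grab_frame('wrist'); save(im,'w13'); print(proj(c,[[*(s+.122*y),.096],[*(s+.117*y),.066],[*(s+.127*y),.096]]))"
```

```text
t: 12.0
eef_pos: [0.6204, 0.1727, 0.1545]
ee_rot: [-3.14, -0.001, -1.737]
force: [0.4, -1.0, -0.6]
width: 0.0119
t: 12.25
eef_pos: [0.6191, 0.1667, 0.1557]
ee_rot: [-3.14, -0.002, -1.741]
force: [0.2, -0.1, -0.0]
width: 0.0008
slide [-2.300e-03 -1.000e-04  1.515e-01] turn [-0.0003 -0.0003 -0.0004] mm 75.7 deg 0.2 yaxis 170.25
[[319.41705411 193.69284767]
 [319.55397643 178.49817652]
 [319.45181648 202.66751384]]
```

View pics/w13.png

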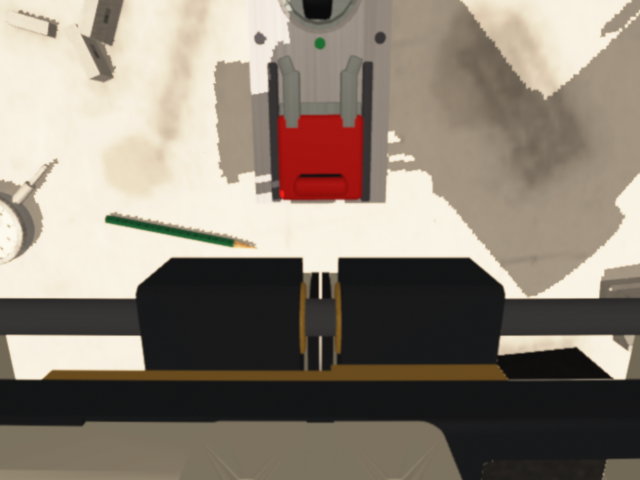

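The wrist view shows the red tab at (320,186), centred on the fingers, with nothing behind the pallet. I'll go down behind it and push.

```bash
python3 -m crank '[{"turn":[0,0,0],"slide":[-0.002,0,0.06],"fingers":-1},{"turn":[0,0,0],"slide":[-0.002,0,0.11],"fingers":-1},{"turn":[0,0,0],"slide":[-0.002,0,0.15],"fingers":-1},{"turn":[0,0,0],"slide":[-0.002,0,0.15],"fingers":-1},{"turn":[0,0,0],"slide":[-0.002,0,0.15],"fingers":-1}]' 30
python3 -c "
from h import *
s=np.array([.5936,.0148]);y=np.array([np.cos(np.radians(80.4)),np.sin(np.radians(80.4))])
p,r,st=tool(); print((p[:2]-s)@y,(p[:2]-s)@[y[1],-y[0]])
im=grab_frame('wrist'); save(im,'w14'); crop(grab_frame('scene'),260,160,400,280,5,'s14')"
```

```text
t: 12.72
eef_pos: [0.6197, 0.1672, 0.0812]
ee_rot: [-3.14, -0.002, -1.741]
force: [0.5, -0.1, 0.7]
width: 0.0004
0.15464123191742993 0.00031999460879659364
```

View pics/w14.png

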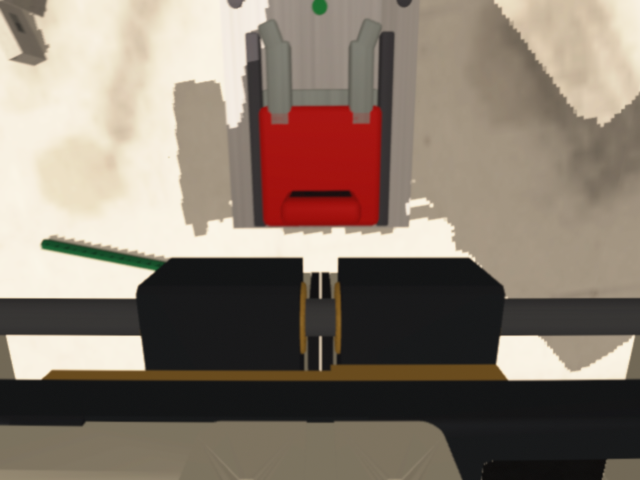

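View pics/s14.png

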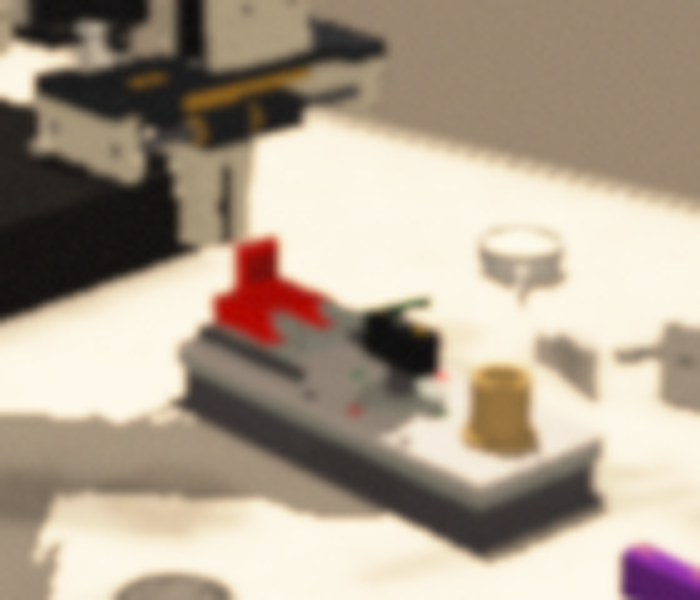

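```bash
python3 -c "
from h import *
s=np.array([.5936,.0148]);y=np.array([np.cos(np.radians(80.4)),np.sin(np.radians(80.4))])
c=get_calibration('scene')
P=[[*(s+.122*y),z] for z in (.06,.07,.08,.09,.1)]+[[*(s-.074*y),.076]]
print((proj(c,P)-[260,160])*5+2)
"
```

```text
[[252.40185025 293.3199846 ]
 [252.26526746 276.72318527]
 [252.12755783 260.01895981]
 [251.98870652 243.20606594]
 [251.8486984  226.28324018]
 [501.27919793 372.21032182]]
```

```bash
python3 -m crank '[{"turn":[0,0,0],"slide":[0.01,0,0.01],"fingers":-1},{"turn":[0,0,0],"slide":[0.03,0,0.01],"fingers":-1},{"turn":[0,0,0],"slide":[0.045,0,0.01],"fingers":-1},{"turn":[0,0,0],"slide":[0.06,0,0.01],"fingers":-1},{"turn":[0,0,0],"slide":[0.07,0,0.01],"fingers":-1}]' 30
python3 -m crank '[{"turn":[0,0,0],"slide":[0.01,0,0],"fingers":-1},{"turn":[0,0,0],"slide":[0.02,0,0],"fingers":-1},{"turn":[0,0,0],"slide":[0.03,0,0],"fingers":-1},{"turn":[0,0,0],"slide":[0.04,0,0],"fingers":-1}]' 30
python3 -c "
from h import *
s=np.array([.5936,.0148]);y=np.array([np.cos(np.radians(80.4)),np.sin(np.radians(80.4))])
p,r,st=tool(); print((p[:2]-s)@y,(p[:2]-s)@[y[1],-y[0]],st['force'][:2]@y)
im=grab_frame('wrist'); save(im,'w15')"
```

```text
t: 13.23
eef_pos: [0.6142, 0.1332, 0.0772]
ee_rot: [-3.138, 0.0, -1.741]
force: [-0.0, 2.1, 0.8]
width: 0.0003
t: 13.57
eef_pos: [0.6112, 0.1141, 0.077]
ee_rot: [-3.138, -0.0, -1.74]
force: [0.4, 0.9, 1.2]
width: 0.0004
0.10080097297318295 0.0007664251697967286 0.915174217030123
```

View pics/w15.png

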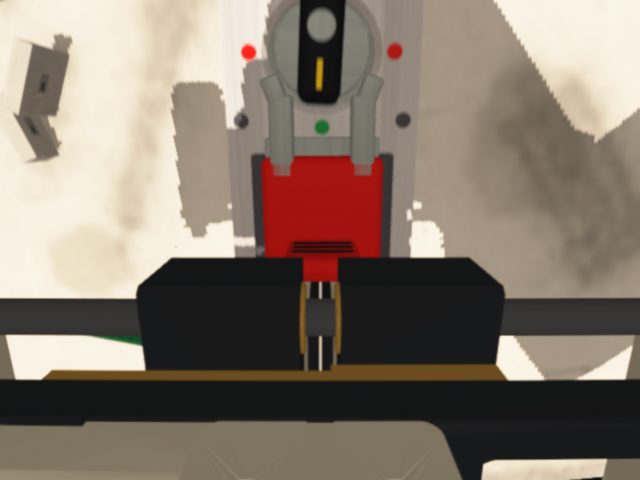

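The tines (282 and 364) straddle the black bar (318) symmetrically, so I'll keep pushing.

```bash
python3 -m crank '[{"turn":[0,0,0],"slide":[0.01,0,0],"fingers":-1},{"turn":[0,0,0],"slide":[0.018,0,0],"fingers":-1},{"turn":[0,0,0],"slide":[0.024,0,0],"fingers":-1},{"turn":[0,0,0],"slide":[0.028,0,0],"fingers":-1},{"turn":[0,0,0],"slide":[0.028,0,0],"fingers":-1}]' 30
python3 -m crank '[{"turn":[0,0,0],"slide":[0.004,0,0],"fingers":-1},{"turn":[0,0,0],"slide":[0.006,0,0],"fingers":-1},{"turn":[0,0,0],"slide":[0.006,0,0],"fingers":-1}]' 30
python3 -c "
from h import *
s=np.array([.5936,.0148]);y=np.array([np.cos(np.radians(80.4)),np.sin(np.radians(80.4))])
p,r,st=tool(); print((p[:2]-s)@y,(p[:2]-s)@[y[1],-y[0]],st['force'][:2]@y)
im=grab_frame('wrist'); save(im,'w16')"
```

```text
t: 14.03
eef_pos: [0.6085, 0.1, 0.0767]
ee_rot: [-3.139, -0.001, -1.741]
force: [0.3, 0.1, -0.3]
width: 0.0005
t: 14.28
eef_pos: [0.6084, 0.0995, 0.0767]
ee_rot: [-3.138, 0.002, -1.74]
force: [-0.1, 10.4, 0.5]
width: 0.0003
0.0859808245968981 0.0004650347374557068 10.272822202124962
```

View pics/w16.png

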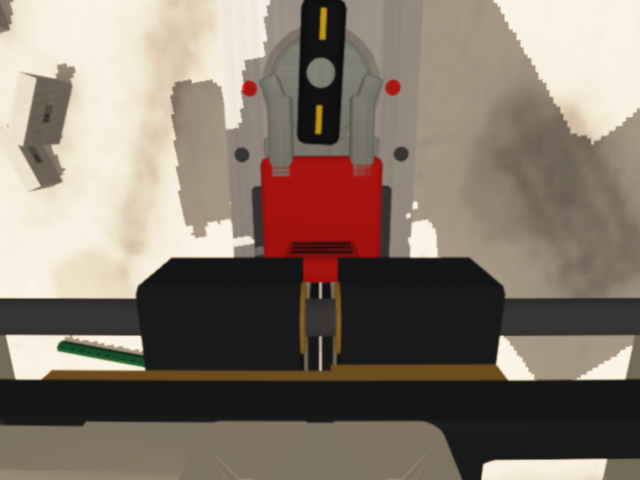

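```bash
python3 -m crank '[{"turn":[0,0,0],"slide":[0.004,0,0],"fingers":-1},{"turn":[0,0,0],"slide":[0.004,0,0],"fingers":-1},{"turn":[0,0,0],"slide":[0.004,0,0],"fingers":-1}]' 30
python3 -m crank '[{"turn":[0,0,0],"slide":[-0.02,0,0],"fingers":-1},{"turn":[0,0,0],"slide":[-0.05,0,0],"fingers":-1},{"turn":[0,0,0],"slide":[-0.06,0,-0.03],"fingers":-1},{"turn":[0,0,0],"slide":[-0.06,0,-0.1],"fingers":-1},{"turn":[0,0,0],"slide":[-0.06,0,-0.16],"fingers":-1}]' 30
python3 -m crank '[{"turn":[0,0,0],"slide":[-0.12,0,-0.03],"fingers":-1},{"turn":[0,0,0],"slide":[-0.12,0,-0.03],"fingers":-1},{"turn":[0,0,0],"slide":[-0.12,0,-0.03],"fingers":-1},{"turn":[0,0,0],"slide":[-0.12,0,-0.03],"fingers":-1},{"turn":[0,0,0],"slide":[-0.12,0,-0.03],"fingers":-1}]' 30
python3 -c "
from h import *
c=get_calibration('wrist');np.save('c17.npy',c,allow_pickle=True)
im=grab_frame('wrist'); save(im,'w17'); save(grab_frame('scene'),'s17');save(grab_frame('top'),'t17')
crop(grab_frame('scene'),270,180,400,280,6,'s17c')"
```

```text
t: 14.58
eef_pos: [0.6084, 0.0993, 0.0768]
ee_rot: [-3.137, 0.004, -1.739]
force: [-1.1, 16.6, -0.0]
width: 0.0003
t: 15.0
eef_pos: [0.6118, 0.1256, 0.1567]
ee_rot: [-3.141, -0.004, -1.74]
force: [1.8, 0.6, 0.7]
width: 0.0005
t: 15.42
eef_pos: [0.622, 0.1843, 0.1708]
ee_rot: [-3.14, -0.002, -1.74]
force: [0.3, -0.2, 0.3]
width: 0.0004
```

View pics/w17.png

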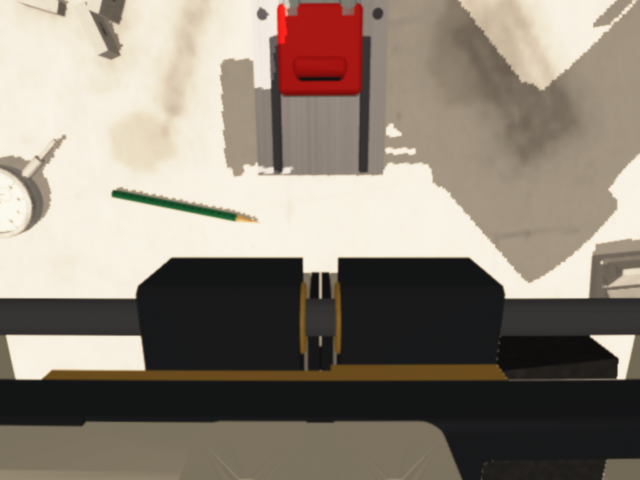

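View pics/s17c.png

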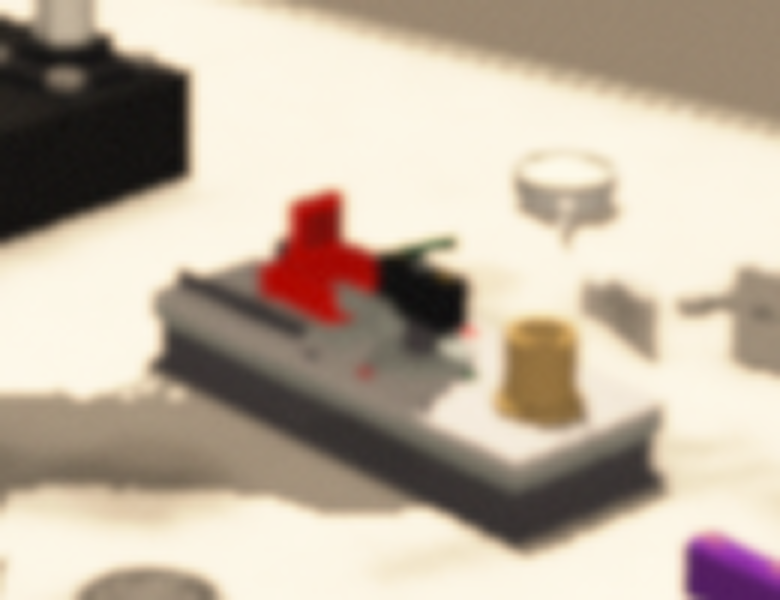

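View pics/t17.png

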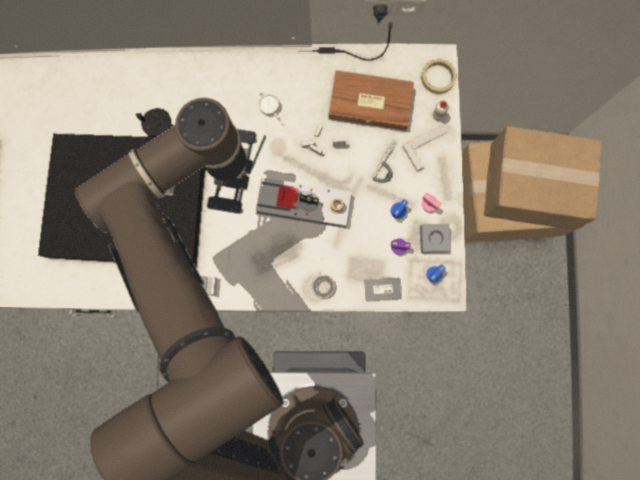

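```bash
python3 -c "
from h import *
y=np.array([np.cos(np.radians(80.4)),np.sin(np.radians(80.4))]);s=np.array([.5936,.0148])
a=np.load('c13.npy',allow_pickle=True).item();b=np.load('c17.npy',allow_pickle=True).item()
for z in (.06,.065): print('back edge',[(onz(c,uv,z)[:2]-s)@y for c,uv in ((a,(320,200)),(b,(320,95)))])
print('pallet end',[(onz(c,uv,.04)[:2]-s)@y for c,uv in ((a,(320,203)),(b,(320,175)))])
im=cv2.cvtColor(cv2.imread('pics/t17.png'),cv2.COLOR_BGR2RGB); crop(im,240,165,370,245,6,'t17c')
print(get_state()['force'])"
```

```text
back edge [np.float64(0.13146764889158552), np.float64(0.08376704730810663)]
back edge [np.float64(0.1306400750222046), np.float64(0.0841999892858355)]
pallet end [np.float64(0.13688514577928174), np.float64(0.1368867182555651)]
[0.05638157 0.13231478 0.08270227]
```

View pics/t17c.png

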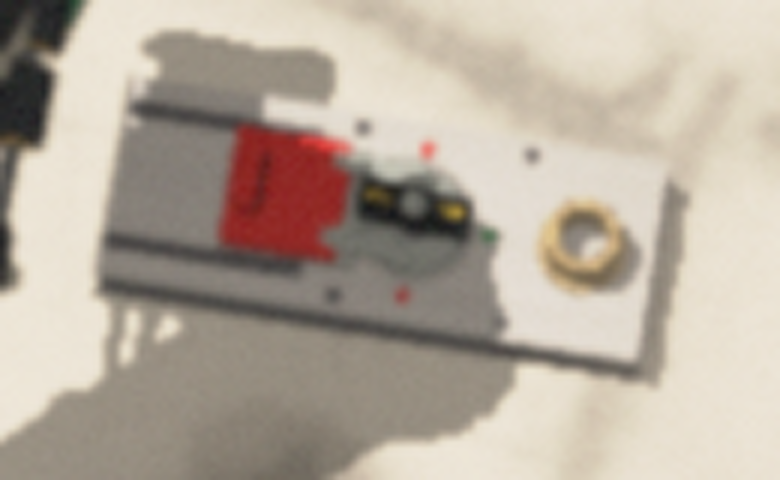

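Contact force rose to 16.6 N without motion, yet the image-based travel reads only about 47 mm. I'll check the tine tips more closely from above.

```bash
python3 -m crank '[{"turn":[0,0,0],"slide":[0.06,0,0],"fingers":-1},{"turn":[0,0,0],"slide":[0.12,0,0],"fingers":-1},{"turn":[0,0,0],"slide":[0.17,0,0],"fingers":-1},{"turn":[0,0,0],"slide":[0.17,0,0],"fingers":-1},{"turn":[0,0,0],"slide":[0.17,0,0],"fingers":-1}]' 30
python3 -m crank '[{"turn":[0,0,0],"slide":[0,0,0],"fingers":-1},{"turn":[0,0,0],"slide":[0,0,0],"fingers":-1}]' 30
python3 -c "
from h import *
c=get_calibration('wrist');np.save('c18.npy',c,allow_pickle=True)
im=grab_frame('wrist'); save(im,'w18'); crop(im,240,80,400,260,4,'w18c')
y=np.array([np.cos(np.radians(80.4)),np.sin(np.radians(80.4))]);s=np.array([.5936,.0148]); print((tool()[0][:2]-s)@y)
x=np.array([y[1],-y[0]])
for t in (.047,.050,.052): print(t,((proj(c,[[*(s+(.05-t)*y+k*x),z] for k in (.012,-.012) for z in (.066,.057)])-[240,80])*4+1.5).round(0).tolist())
print(((proj(c,[*s,.083])-[240,80])*4).round(), ((proj(c,[[*(s+k*x),.04] for k in (-.033,.033)])-[240,80])*4).round())
"
```

```text
t: 16.03
eef_pos: [0.608, 0.0988, 0.1719]
ee_rot: [-3.138, -0.001, -1.743]
force: [0.4, 0.7, 1.2]
width: 0.0007
t: 16.2
eef_pos: [0.6084, 0.1009, 0.1717]
ee_rot: [-3.138, -0.001, -1.74]
force: [0.3, -0.0, -0.0]
width: 0.0008
0.0876147057355237
0.047 [[247.0, 82.0], [250.0, 86.0], [399.0, 82.0], [397.0, 86.0]]
0.05 [[247.0, 62.0], [249.0, 67.0], [399.0, 62.0], [397.0, 67.0]]
0.052 [[247.0, 49.0], [249.0, 54.0], [400.0, 48.0], [397.0, 54.0]]
[[321.  50.]] [[513.  73.]
 [131.  74.]]
```

View pics/w18c.png

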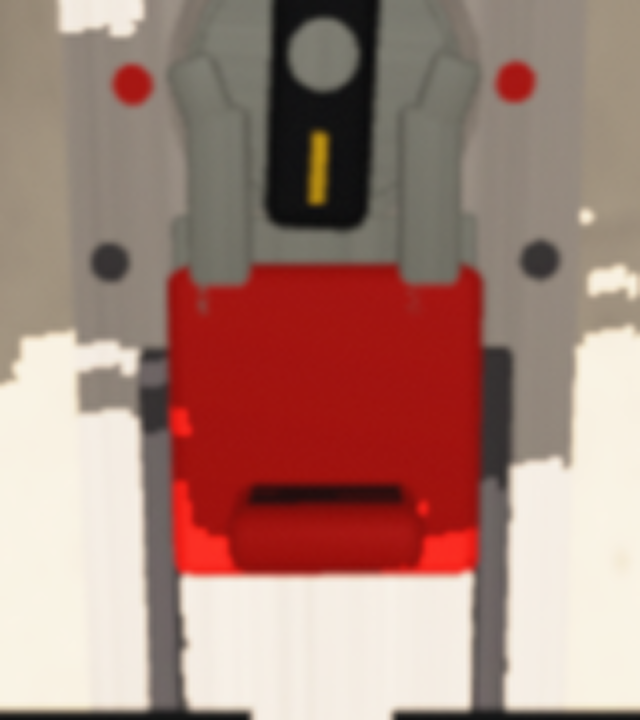

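The tine tips sit at crop row ~57, against 55–60 expected for a 52 mm travel and about 88 for 47 mm. The keeper is home, the bar lies between the tines, and the robot is clear.

```bash
python3 -c "
from station import *
print(get_state()['t']); print(job_done())"
```

```text
16.25
the job is handed in; nothing more can be done
None
```

I lifted the black T-bolt out of the holder, lowered its head through the slot until the collar sat in the recess, and turned it about 93° clockwise. I then pushed the red keeper home with closed fingers, backed the robot clear and handed the job in at 16.25 s.

**Last checks**
- **Seating:** the collar touched down at a TCP height of 0.0523 m, the height expected for a seated bolt.
- **Angle:** the bar lies within about 3° of the locked line. I saw no clear torque rise at the end of the turn, so the stop itself was not felt.
- **Keeper:** it stopped hard at 16.6 N, and the tine tips sit level with the bolt axis, which matches about 52 mm of travel.
- **Bystanders:** the ring gauge and stylus case are where they were in the top view. The arm partly hid the V-block, but the visible part had not moved.

**What disagreed:** estimates of keeper travel from how far its body edge moved gave only 46–48 mm, around the 47 mm limit. I trusted the close-up of the tine tips and the hard stop instead. The wrist and top cameras also differed by about 3 mm, which I corrected by lining the bolt up with the slot and red dot in the wrist view.

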